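# Load the charging dock with battery packs and latch its guard gate

## Robot

A 7-joint arm with a two-finger parallel gripper is mounted at the origin on the work surface. World frame = base frame: x ahead of the robot, y to its left, z up, the work surface at z = 0. Lengths are in m, angles in rad, forces in N, time in s.
With the tool pointing down it reaches from about 0.425 to 0.925 m from the base axis. Payload 6.8 kg.
Tool frame: the origin (TCP) lies where the fingers leave the gripper's body, on its centre line; the fingertips stand 73 mm ahead of it and the grasp point (between the pads) lies 54 mm ahead of it; z points along the fingers, y is the line along which they close (so a half turn about z gives the same grasp; the last joint's range is limited). The gripper opens to 85 mm and grips with 20 to 120 N. Pads are 22 mm wide; open, the fingers measure 114 mm over their backs; the gripper's body (76 mm by 85 mm) begins 54 mm behind the grasp point. The pads swing forward as they close: fully open they stand 13 mm farther back than shut.
Start: joints at [1.054, 0.477, 0.022, 1.555, -0.011, 1.109, -0.083], TCP at [0.268, -0.619, 0.304] pointing down, gripper open.
Joint ranges: [-2.96, 2.96], [-0.34, 2.1], [-1.41, 1.46], [0.24, 2.44], [-1.37, 4.51], [0.17, 1.92], [-2.96, 2.96]. Speed limits (rad/s): [2.39, 2.39, 3.14, 3.14, 3.14, 3.14, 3.14].

## Interface

Orientations are given as a rotation vector (axis times angle).
In Python, from bench import r, vision, ticket gives the robot as it stands (r), with the cameras (vision) and the job (ticket).
- The arm moves only by the shell command python3 drive.py 'ROWS' [OPENING] [FORCE]. ROWS is rows parted by semicolons, their numbers by spaces, 1 to 5 of them, each of 6 numbers: dx, dy, dz in m, then a rotation vector rx, ry, rz in rad; each row is the pose to reach, as a shift and turn from the pose commanded when the command began, along the tool's axes at that moment; what a row does not reach only later rows make up. A row lasts 1/10 s, in which the tool goes at most 0.05 m and 0.15 rad, less where a joint would pass 70% of its speed; a pose out of reach is approached as far as the arm can. OPENING is the finger opening in m, set as the command begins (- or left out keeps the last). The fingers move at their own pace and stop on an object; FORCE is the grip in N (left out, the last holds). Time passes only in rows, so rows that do not move let the fingers close. It prints the time, the measured TCP pose, the force, the opening and the grip force at its end.
- r.get_obs(): the state, without advancing time (a new reading comes with each control period).
- vision.grab_frame(name): name is "scene" or "top" or "wrist"; returns (picture, depth): 480x640x3 uint8, blue, green, red; 480x640 float32, m along the optical axis (not along the pixel's ray), 0 where there is no reading.
- vision.camera_info(name): a dict with "camera_matrix" (3x3 intrinsics, pixels), "R" (3x3) and "t" (3): a world point X has camera coordinates R X + t. Camera axes: x right, y down, z forward; pixel columns grow to the right and rows downward; lengths in m; the calibration is good to about 2 mm. A picture is of the moment at which its call begins: read the wrist's pose just before it. camera_info takes no time and is no camera call; for the wrist camera it gives the pose at the moment of the call.
- ticket.hand_in(): hands the job in; it is judged then, once.
The state is a dict: "clock": time; "joints": joint angles; "qvel": joint speeds; "tau": joint torques, N m; "tcp_pos": TCP position; "orientation": TCP orientation; "contact_force": force on the tool from outside, world axes, zero at the start; "moment": the same for the moment, N m; "grip_width": finger opening in m; "gripper_force": force on a finger pad.
Only numpy, scipy, OpenCV 4.12 (cv2) and the standard library are available. Lean on these libraries where they do the work, as an engineer would, in place of code of your own. Each camera call takes 0.05 s, during which the arm holds its last target. There are 200 camera calls.

## Task

Put every battery pack on charge: take the grey contact cover off the charging dock's seat, get the tested pack out of the orange analyser with its red ejector plunger, and stack that pack and all the packs lying on the bench on the seat, in any order, each with its lugs fully down in the notches below (yellow end over yellow end). Then put the contact cover on top of the stack in the same way, and push the dock's sliding guard gate shut until its spring catch clicks up behind it. Leave the other things on the bench alone.

Things in the scene. Friction and masses are not known exactly. Their poses are not given: they have to be found in the camera images.
- dock: charging dock, fixed: aluminium base plate x -62..62, y -61..195, 14 mm thick; dark charger head x 64..124, y 50..190, 70 high. Origin: on the bench under the middle of its seat; x along the packs' length, y towards the side where the open gate is parked, z up. Both sides of the seat (+y, -y) are free for fingers while the gate is open
- seat (a point): middle of the top of the dock's black seat (84 x 56 mm, top 24 mm above the bench), axes as the dock's. It has the same two notches as a pack's top, the wide one at +x, marked yellow. A seated pack or cover has its origin on the seat's middle, 18 mm above the bench (6 below the seat's top), its x along the dock's x; each further one sits 28 mm higher
- gate (a joint): gate travel, m: 0 open, 0.138 shut over the seat; slides along the dock's -y. About 5 N friction, 10 to 15 N in all to ride over the catch in the last 30 mm; no spring. 76 mm long: clear front sheet at dock x -50, clear top sheet z 168..172 (full stack: 162), red end plate x -52..45 up to z 172. At travel q mm its leading edge is at dock y 100-q, the end plate's outer face at 176-q
- gate_handle (a point): middle of the outer (+y) end face of the gate's black push handle, a block 24 (x) x 30 (y) x 24 (z) mm on the outside of the red end plate, 158 mm above the bench. Push this face along the dock's -y, or grip the block across its 24 mm (dock x). Moves with the gate
- latch (a joint): the gate's spring catch, a brass bolt in the base plate, m: 0 = sprung up, about 0.010 while the gate's roller presses it down. Back at 0 with the gate past 0.134 it has clicked up behind the gate
- latch_top (a point): top edge of the brass bolt, 22 mm wide, at dock x 20, y 42; 30 mm above the bench when up
- analyser: pack analyser, fixed: dark base x -55..125, y -38..38, floor z 12; channel along x between orange walls (x -46..42, inner faces y +-30, z to 48) under a clear dust cover (x -46..30, z 48..52); orange rear block x -64..-46, 54 high; electronics box x -58..30, y -108..-38, 58 high. Origin: on the bench under the channel; x points out of its open mouth over a flat apron (x 42..125), z up
- ejector (a joint): travel of the analyser's spring ejector, m: 0 = out, 0.075 = fully pressed along the analyser's x; about 2 N to start, 5 to 8 N at the end; springs back when let go. A pack in the channel has its origin at analyser x 2; fully pressed the ejector leaves it at x 75 to 77, y 0 on the apron, clear of the dust cover, free to be lifted straight up
- ejector_pad (a point): middle of the outer face of the ejector's red round push pad (32 mm across, 12 thick, axis 30 mm above the bench) behind the analyser, at analyser x -152 when out; press it along the analyser's x. Moves with the ejector
- pack_a: battery pack 84 x 56 x 34 mm, 260 g, red, black top, yellow band and marks at its +x end; grip across the 56 (its y). Origin: centre of the underside of its lugs; x along the 84 towards the yellow end, z up. Two lugs below, z 0..6: at x 30..42 26 wide, at x -42..-30 14 wide. Body z 6..34. Starts upright on the bench; may be absent
- pack_b: battery pack like pack_a. In its top it has two notches, 7 mm deep, open at the ends: x 28..42, 30 wide and x -42..-28, 18 wide, so lugs have 2 mm of play all round and packs stack only one way round, 28 mm apart when seated. Starts upright on the bench; may be absent
- pack_c: battery pack like pack_a, origin and axes too; starts upright on the bench; may be absent
- pack_d: battery pack like pack_a, origin and axes too; it starts in the analyser's channel (origin 12 mm above the bench, yellow end towards the mouth), where it cannot be gripped
- pack_a_key (a point): on pack_a: the middle of its wide notch, at its x 36, y 0, z 34 mm (level with its top)
- pack_b_key (a point): on pack_b: the middle of its wide notch, at its x 36, y 0, z 34 mm (level with its top)
- pack_c_key (a point): on pack_c: the middle of its wide notch, at its x 36, y 0, z 34 mm (level with its top)
- pack_d_key (a point): on pack_d: the middle of its wide notch, at its x 36, y 0, z 34 mm (level with its top)
- cover: grey contact cover 84 x 56 mm, 70 g: two lugs below like a pack's (z 0..6, wide one at +x, yellow stripe above it), plate z 6..14, grip ridge on top along x (52 x 18 mm, z 14..32), to be gripped across its 18 (its y). Origin: centre of the underside of the lugs, z up. No notches on top. Starts seated on the dock's seat
- mug: yellow mug, 80 mm across, 92 high; origin: centre of its foot. To be left alone
- screwdriver: blue-handled screwdriver lying on the bench, 190 mm long along its x; origin: under its middle. To be left alone
- tape: black roll of tape lying flat, 68 mm across, 18 high; origin: centre of its underside. To be left alone
- wrench: steel wrench lying flat, 180 mm long along its x; origin: under its middle. To be left alone
- pliers: red-handled pliers lying flat, about 150 mm long along x; origin: under the rivet. To be left alone
- spray: blue spray can, 52 mm across, 150 high; origin: centre of its foot. To be left alone

How it is judged:
On the way, in this order (a step that is already met when the one before it is completed fails the run):
1. all packs and, on top of them, the contact cover stand seated on the dock's seat (x of pack_a in the frame of dock between -0.012 and 0.012 m and y of pack_a in the frame of dock between -0.012 and 0.012 m and angle between the x axis of each of pack_a, pack_b, pack_c, pack_d, cover and the x axis of dock, either way round below 0.2 rad and angle between each of pack_a, pack_b, pack_c, pack_d, cover's own z axis and vertical below 0.06 rad and (z of pack_a in the frame of dock between 0.015 and 0.021 m or z of pack_a in the frame of dock between 0.043 and 0.049 m or z of pack_a in the frame of dock between 0.071 and 0.077 m or z of pack_a in the frame of dock between 0.099 and 0.105 m) and x of pack_b in the frame of dock between -0.012 and 0.012 m and y of pack_b in the frame of dock between -0.012 and 0.012 m and (z of pack_b in the frame of dock between 0.015 and 0.021 m or z of pack_b in the frame of dock between 0.043 and 0.049 m or z of pack_b in the frame of dock between 0.071 and 0.077 m or z of pack_b in the frame of dock between 0.099 and 0.105 m) and x of pack_c in the frame of dock between -0.012 and 0.012 m and y of pack_c in the frame of dock between -0.012 and 0.012 m and (z of pack_c in the frame of dock between 0.015 and 0.021 m or z of pack_c in the frame of dock between 0.043 and 0.049 m or z of pack_c in the frame of dock between 0.071 and 0.077 m or z of pack_c in the frame of dock between 0.099 and 0.105 m) and x of pack_d in the frame of dock between -0.012 and 0.012 m and y of pack_d in the frame of dock between -0.012 and 0.012 m and (z of pack_d in the frame of dock between 0.015 and 0.021 m or z of pack_d in the frame of dock between 0.043 and 0.049 m or z of pack_d in the frame of dock between 0.071 and 0.077 m or z of pack_d in the frame of dock between 0.099 and 0.105 m) and x of cover in the frame of dock between -0.012 and 0.012 m and y of cover in the frame of dock between -0.012 and 0.012 m and (z of cover in the frame of dock between 0.043 and 0.049 m or z of cover in the frame of dock between 0.071 and 0.077 m or z of cover in the frame of dock between 0.099 and 0.105 m or z of cover in the frame of dock between 0.127 and 0.133 m) and z of cover in the frame of dock above 0.04 m and z of cover in the frame of pack_a above 0.024 m and z of cover in the frame of pack_b above 0.024 m and z of cover in the frame of pack_c above 0.024 m and z of cover in the frame of pack_d above 0.024 m), for 0.2 s.
2. the gate is shut and its catch has clicked up behind it (value of joint gate above 0.134 m and value of joint latch below 0.003 m), for 0.2 s.
At the end, for the whole second after the job is handed in: all present packs and, above them, the cover stand on the seat in one stack at rest, each within 3 mm of its seated height, 12 mm and 0.2 rad of the seat, upright to 0.06 rad; gate within 4 mm of fully shut, catch back up within 3 mm (all of step 1 and all of step 2 and linear speed of each of pack_a, pack_b, pack_c, pack_d, cover below 0.02 m/s); the robot touches nothing.
It fails at once if a thing to be left alone was moved more than 6 cm (distance of any of mug, screwdriver, tape, wrench, pliers, spray from where it was at the start of the episode above 0.06 m).
It fails at once if the fingers took hold of the tested pack while it was still in the analyser's channel, instead of ejecting it (contact force between the fingers and pack_d above 1 N and x of pack_d in the frame of analyser between -0.05 and 0.045 m and y of pack_d in the frame of analyser between -0.02 and 0.02 m and z of pack_d in the frame of analyser below 0.03 m).
Of pack_a, pack_b, pack_c only 1 to 3 are there at a start; the rules pass over those that are not, and their reading is None.
At some moment in a run one of pack_a, pack_b, pack_c may be knocked a few centimetres aside while the robot is not near it.
Once in a run the grip may slacken for a moment while it holds something.
It also fails if it takes over 208 s, if anything falls off the work surface, if the arm or the gripper's body presses on something with over 40 N, if the wrist force passes 120 N, or if a joint passes its speed limit or range.

## Working session

There is one attempt and no reset: what is moved stays moved. The work goes in short steps, Python scripts to look and compute and a shell command to move; the robot and the scene stay as the last step left them, time stands still between calls to the robot, and variables do not carry over. Pictures are saved under pics/ and viewed, at most 14 in all, crops included, and the job is handed in when it is done.

```bash
ls; mkdir -p pics
python3 - <<'E'
from bench import r, vision, ticket
import cv2,numpy as np
o=r.get_obs(); print({k:np.round(v,3).tolist() for k,v in o.items()})
for n in("scene","top"):
    im,d=vision.grab_frame(n); cv2.imwrite(f"pics/{n}0.png",im); np.savez(f"pics/{n}0.npz",im=im,d=d); c=vision.camera_info(n); print(n,{k:np.round(v,3).tolist() for k,v in c.items()})
E
```

```text
bench.py
drive.py
pics
{'clock': 0.0, 'joints': [1.054, 0.478, 0.022, 1.556, -0.011, 1.109, -0.083], 'qvel': [-0.0, 0.0, -0.0, -0.001, -0.001, -0.0, -0.001], 'tau': [0.0, -59.644, 1.608, -28.119, 0.012, 0.009, 0.0], 'tcp_pos': [0.268, -0.619, 0.303], 'orientation': [-3.074, -0.637, 0.001], 'contact_force': [0.133, 0.78, 0.948], 'moment': [0.014, -0.024, -0.021], 'gripper_force': 0.0, 'grip_width': 0.085}
scene {'camera_matrix': [[479.142, 0.0, 315.696], [0.0, 479.142, 238.056], [0.0, 0.0, 1.0]], 'R': [[-0.14, 0.99, 0.017], [0.703, 0.111, -0.703], [-0.697, -0.086, -0.711]], 't': [0.084, -0.298, 1.593]}
top {'camera_matrix': [[433.286, 0.0, 317.527], [0.0, 433.286, 236.322], [0.0, 0.0, 1.0]], 'R': [[-0.003, -1.0, 0.017], [-0.989, 0.001, -0.151], [0.151, -0.017, -0.988]], 't': [-0.041, 0.583, 1.121]}
```

View pics/top0.png

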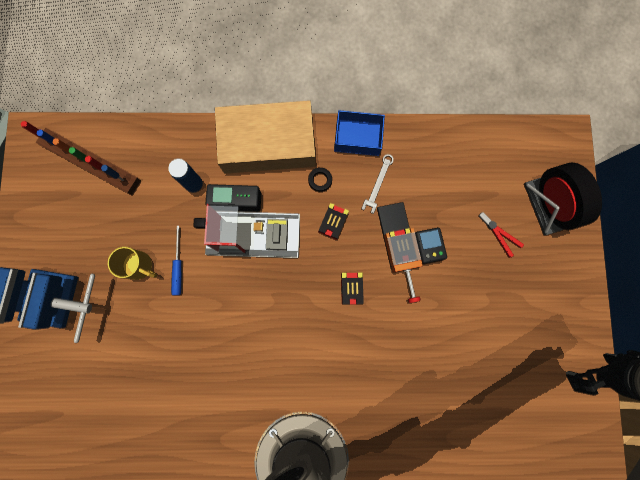

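View pics/scene0.png

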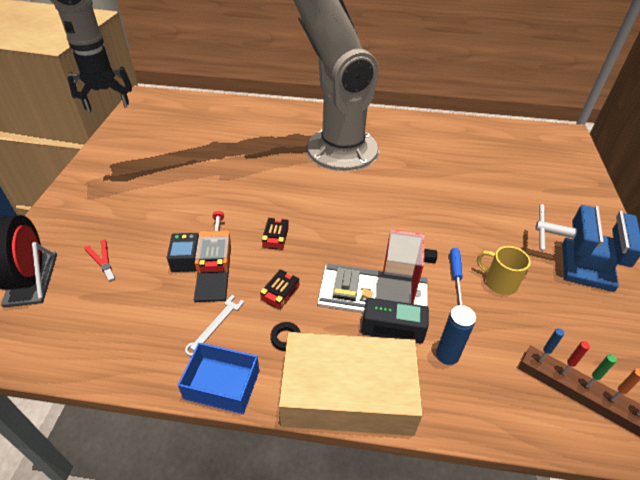

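The top view shows the dock at about (265,235) with its gate parked left at (222,230). Two bench packs lie at (335,221) and (352,288). The analyser is at (405,240) with its red pad at (413,300). I'll enlarge the work area.

Run:
```python
import cv2,numpy as np
a=np.load("pics/top0.npz")['im'][170:310,190:450]; b=np.load("pics/scene0.npz")['im'][205:345,160:440]
a=cv2.resize(a,(546,294),interpolation=cv2.INTER_CUBIC);b=cv2.resize(b,(560,280),interpolation=cv2.INTER_CUBIC)
c=np.zeros((580,600,3),np.uint8);c[:294,:546]=a;c[296:576,:560]=b
cv2.imwrite("pics/crop1.png",c)
```

```text
(no output)
```

View pics/crop1.png

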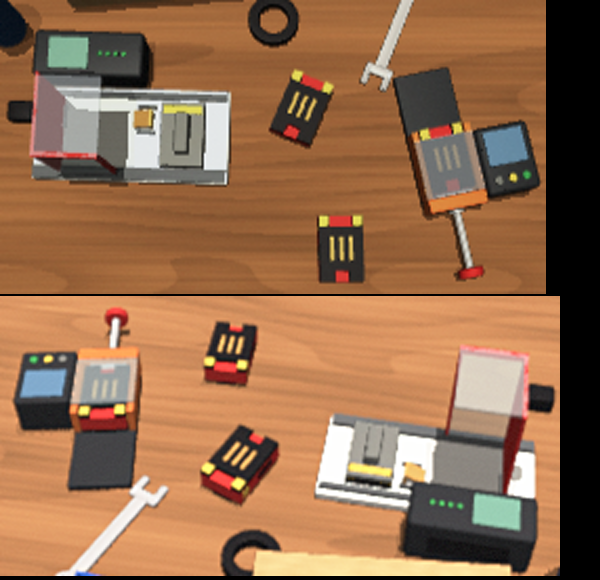

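In the crop, the yellow ends of both bench packs, the seated cover and pack_d all point to world +x (up in the top view). The gate is open, and only two bench packs are present. Next I'll measure from both fixed cameras.

```bash
cat > lib.py <<'E'
import numpy as np,cv2
from scipy.spatial.transform import Rotation as Ro
from bench import r, vision, ticket
def cloud(d,c):
    K,R,t=c["camera_matrix"],np.array(c["R"]),np.array(c["t"])
    v,u=np.mgrid[:480,:640]; K=np.array(K)
    P=np.stack([(u-K[0,2])/K[0,0]*d,(v-K[1,2])/K[1,1]*d,d],-1)-t
    return P@R            # R^T(P-t)
def rays(px,c,z):          # pixel -> world point on plane z
    K,R,t=map(np.array,(c["camera_matrix"],c["R"],c["t"]))
    px=np.atleast_2d(px).astype(float); C=-R.T@t
    D=np.c_[(px-K[:2,2])/K[0,0],np.ones(len(px))]@R
    return C+D*((z-C[2])/D[:,2])[:,None]
def rect(P):               # min area rect of xy points, mm / deg, long axis angle
    (c,s,a)=cv2.minAreaRect((P[:,:2]*1000).astype(np.float32))
    if s[0]<s[1]: s=(s[1],s[0]);a+=90
    return np.round(c,1),np.round(s,1),round((a+90)%180-90,1)
def blobs(mask,minpix=15):
    n,l,s,ce=cv2.connectedComponentsWithStats(mask.astype(np.uint8))
    return [l==i for i in range(1,n) if s[i,4]>=minpix]
def go(p,Rt,o=None):       # shift and turn of tool to reach world TCP p, rotation Rt (3x3)
    o=o or r.get_obs(); R0=Ro.from_rotvec(o["orientation"]).as_matrix()
    return np.round(R0.T@(np.array(p)-o["tcp_pos"]),4),np.round(Ro.from_matrix(R0.T@Rt).as_rotvec(),4)
def down(yaw):             # tool down, closing line (tool y) at angle yaw from world x
    y=np.array([np.cos(yaw),np.sin(yaw),0]);z=np.array([0,0,-1.]);return np.c_[np.cross(y,z),y,z]
E
cat > m1.py <<'E'
from lib import *
for n in("top","scene"):
    f=np.load(f"pics/{n}0.npz");im,d=f['im'],f['d'];c=vision.camera_info(n);P=cloud(d,c);hsv=cv2.cvtColor(im,cv2.COLOR_BGR2HSV)
    X,Y,Z=P[...,0],P[...,1],P[...,2]; H,S,V=hsv[...,0],hsv[...,1],hsv[...,2]
    ws=(X>.3)&(X<.95)&(abs(Y)<.5)&(d>0)
    print(n,"table z",np.round(np.median(Z[ws]),4))
    for b in blobs(ws&(Z>.028)&(Z<.042)&(V<90),60): print(" dark z~34",rect(P[b]),b.sum(),np.round(np.median(Z[b]),4))
    ye=ws&(H>22)&(H<34)&(S>150)&(V>120)
    for b in blobs(ye,4): print(" yellow",np.round(np.median(P[b],0),4),b.sum())
    re=ws&((H<6)|(H>174))&(S>150)&(V>90)
    for b in blobs(re,4): print(" red",np.round(np.median(P[b],0),4),b.sum())
E
python3 m1.py
```

```text
top table z 0.0001
 dark z~34 (array([ 926.5, -164.4]), array([120.8,   4.8]), 84.9) 96 0.0346
 dark z~34 (array([ 830.6, -155. ]), array([125.8,   3.2]), 84.2) 81 0.0349
 dark z~34 (array([780.7,  94.2]), array([256.4,   3.9]), -85.5) 147 0.035
 dark z~34 (array([743.6, 484.9]), array([34.5, 21.7]), -27.3) 63 0.0302
 dark z~34 (array([622.5, -83.5]), array([72.3, 55.9]), -22.9) 407 0.0329
 dark z~34 (array([ 438. , -134.2]), array([71.9, 54.1]), -0.8) 438 0.0329
 yellow [ 0.6691 -0.08    0.0342] 21
 yellow [ 0.6527 -0.1195  0.0334] 20
 yellow [0.6261 0.0708 0.0313] 41
 yellow [ 0.5988 -0.2855  0.0447] 18
 yellow [ 0.5889 -0.2434  0.0455] 15
 yellow [0.5127 0.4622 0.0562] 258
 yellow [ 0.5326 -0.3502  0.0589] 9
 yellow [0.4878 0.4104 0.0797] 11
 yellow [ 0.4793 -0.1119  0.0331] 20
 yellow [ 0.479  -0.1562  0.0335] 23
 red [ 0.6614 -0.0996  0.0261] 46
 red [ 0.5968 -0.0716  0.0263] 35
 red [ 0.5954 -0.2666  0.0376] 48
 red [0.5451 0.1742 0.1715] 28
 red [0.5449 0.2066 0.1715] 5
 red [ 0.4795 -0.1354  0.0257] 55
 red [ 0.4135 -0.2969  0.0419] 50
 red [ 0.4102 -0.1368  0.0256] 32
scene 
[... 354 characters left out ...]
([49.7, 21.4]), 68.2) 95 0.0343
 yellow [ 0.4846 -0.149   0.035 ] 4
 yellow [0.4728 0.4638 0.09  ] 7
 yellow [ 0.5961 -0.2379  0.0476] 4
 yellow [0.4765 0.4494 0.0345] 7
 yellow [0.5459 0.4557 0.0894] 15
 yellow [0.5398 0.4797 0.0902] 12
 yellow [ 0.6555 -0.113   0.0315] 4
 red [ 0.417  -0.2951  0.0393] 60
 red [ 0.4053 -0.135   0.0257] 16
 red [ 0.4859 -0.1323  0.0221] 160
 red [0.549  0.1584 0.0925] 4
 red [ 0.5983 -0.2622  0.0327] 193
 red [0.5485 0.1584 0.0642] 7
 red [0.6423 0.2263 0.121 ] 71
 red [0.5498 0.1588 0.0386] 6
 red [ 0.5924 -0.0727  0.025 ] 26
 red [0.5876 0.2275 0.056 ] 15
 red [ 0.6098 -0.0453  0.0175] 16
 red [ 0.6632 -0.0993  0.023 ] 163
 red [ 0.6513 -0.0635  0.0144] 22
```

Run:
```python
from lib import *
o=r.get_obs();R0=Ro.from_rotvec(o["orientation"]).as_matrix();print(R0.round(3))
c=vision.camera_info("wrist");R,t=np.array(c["R"]),np.array(c["t"]);C=-R.T@t
print("cam in tool",R0.T@(C-o["tcp_pos"]),"axes in tool\n",(R@R0).round(3),np.round(c["camera_matrix"],1))
for y in(90,-90): print(y,go([.56,.07,.36],down(np.radians(y))))
```

```text
[[ 0.918  0.398 -0.001]
 [ 0.398 -0.918  0.001]
 [-0.    -0.002 -1.   ]]
cam in tool [ 0.08001119 -0.00036776 -0.07003414] axes in tool
 [[ 0.     1.     0.   ]
 [-0.95   0.    -0.312]
 [-0.312  0.     0.95 ]] [[409.5   0.  319.9]
 [  0.  409.5 239.6]
 [  0.    0.    1. ]]
90 (array([ 0.5417, -0.5163, -0.0562]), array([-6.0000e-04, -2.2000e-03, -2.7328e+00]))
-90 (array([ 0.5417, -0.5163, -0.0562]), array([-1.600e-03,  4.000e-04,  4.088e-01]))
```

```bash
A='0.036 -0.034 -0.004 0 0 0;0.072 -0.069 -0.008 0 0 0;0.108 -0.103 -0.011 0 0 0;0.144 -0.138 -0.015 0 0 0;0.18 -0.172 -0.019 0 0 0'
python3 drive.py '0.036 -0.034 -0.004 0 0 0;0.072 -0.069 -0.008 0 0 0;0.108 -0.103 -0.011 0 0 0;0.144 -0.138 -0.015 0 0 0;0.18 -0.172 -0.019 0 0 0'
python3 drive.py '0.036 -0.034 -0.004 0 0 0;0.072 -0.069 -0.008 0 0 0;0.108 -0.103 -0.011 0 0 0;0.144 -0.138 -0.015 0 0 0;0.18 -0.172 -0.019 0 0 0'
python3 drive.py '0.036 -0.034 -0.004 0 0 0;0.072 -0.069 -0.008 0 0 0;0.108 -0.103 -0.011 0 0 0;0.144 -0.138 -0.015 0 0 0;0.18 -0.172 -0.019 0 0 0'
python3 drive.py '0 0 0 0 0 0.14;0 0 0 0 0 0.28;0 0 0 0 0 0.409;0 0 0 0 0 0.409'
```

```text
clock: 0.6
tcp_pos: [0.3653, -0.388, 0.3227]
orientation: [-3.076, -0.637, 0.001]
contact_force: [0.5, -0.2, 0.6]
grip_width: 0.0855
gripper_force: 0.0
clock: 1.1
tcp_pos: [0.462, -0.1587, 0.342]
orientation: [3.076, 0.638, -0.0]
contact_force: [0.3, -0.6, -0.2]
grip_width: 0.0855
gripper_force: 0.0
clock: 1.6
tcp_pos: [0.5589, 0.0704, 0.3608]
orientation: [3.076, 0.637, -0.001]
contact_force: [1.9, -0.7, -0.5]
grip_width: 0.0857
gripper_force: 0.0
clock: 2.0
tcp_pos: [0.5585, 0.0687, 0.3604]
orientation: [3.141, -0.002, -0.001]
contact_force: [-0.4, -0.2, 0.6]
grip_width: 0.0857
gripper_force: 0.0
```

```bash
cat > snap.py <<'E'
import sys
from lib import *
n=sys.argv[1]; c=vision.camera_info("wrist"); im,d=vision.grab_frame("wrist")
cv2.imwrite(f"pics/{n}.png",im); np.savez(f"pics/{n}.npz",im=im,d=d,**{k:np.array(v) for k,v in c.items()})
E
python3 snap.py w1
python3 - <<'E'
from lib import *
f=np.load("pics/w1.npz");im,d=f['im'],f['d'];P=cloud(d,f);X,Y,Z=P[...,0],P[...,1],P[...,2]
hsv=cv2.cvtColor(im,cv2.COLOR_BGR2HSV);H,S,V=hsv[...,0],hsv[...,1],hsv[...,2];ok=d>.15
for lo,hi in((.047,.053),(.029,.035),(.011,.0165),(.066,.074)):
  for b in blobs(ok&(Z>lo)&(Z<hi),300): print(lo,rect(P[b]),b.sum(),np.round(np.median(Z[b]),4))
ye=ok&(H>18)&(H<34)&(S>130)&(V>100)
for b in blobs(ye,60): print(" yellow",rect(P[b]),np.round(np.median(P[b],0),4),b.sum())
E
```

```text
0.047 (array([592.2,  70.2]), array([51.2, 17.9]), -1.9) 1078 0.0498
0.047 (array([ 538.8, -235.7]), array([103.9,   3.6]), 11.4) 401 0.0495
0.029 (array([628., -86.]), array([84.4, 57.2]), -22.8) 4177 0.034
0.029 (array([591.8,  70. ]), array([84. , 55.8]), -1.7) 4018 0.0321
0.029 (array([ 540.4, -236.1]), array([108. ,  12.4]), 5.9) 454 0.032
0.029 (array([ 443.7, -134.3]), array([85.4, 57.6]), 0.7) 2646 0.0342
0.011 (array([ 581.3, -240.3]), array([187.9,  28.1]), 11.2) 2401 0.0123
0.011 (array([594.7, 136.8]), array([255.5, 122.3]), 88.2) 14199 0.014
0.066 (array([687.7, 186.6]), array([139.5,  57.9]), 90.0) 13179 0.07
 yellow (array([672.2, -85.5]), array([28.9, 17.7]), -49.1) [ 0.6688 -0.0799  0.0345] 244
 yellow (array([ 653.3, -128.8]), array([34. , 17.8]), -88.4) [ 0.6519 -0.1196  0.0345] 236
 yellow (array([632.7, -75.2]), array([29.5,  5.2]), -22.1) [ 0.6333 -0.0754  0.0347] 164
 yellow (array([627.9, -86.2]), array([29.3,  4.9]), -21.5) [ 0.6284 -0.0864  0.0346] 164
 yellow (array([623.5, -97. ]), array([29.9,  5.1]), -23.1) [ 0.624  -0.0974  0.0347] 159
 yellow (array([623.5,  69.1]), array([49.8, 10.3]), 87.7) [0.624  0.0687 0.0326] 599
 yellow (array([613.5, 121.3]), array([24.5, 21. ]), -90.0) [0.6137 0.1207 0.0257] 560
 yellow (array([482.9, 397.1]), array([28.4,  8.3]), 63.4) [0.484  0.3951 0.0289] 200
 yellow (array([ 478.8, -114.4]), array([17.3, 14.4]), 86.6) [ 0.4789 -0.1128  0.0348] 162
 yellow (array([ 474.9, -166.8]), array([40.4, 16.1]), 69.5) [ 0.4789 -0.1561  0.0348] 166
 yellow (array([ 443.6, -123.3]), array([28.4,  5.3]), 3.0) [ 0.4447 -0.1228  0.0348] 100
 yellow (array([ 444.4, -134.5]), array([29. ,  5.6]), 3.6) [ 0.4437 -0.1348  0.0349] 104
 yellow (array([ 444.7, -147.1]), array([28.4,  5.5]), 1.1) [ 0.4452 -0.1469  0.0349] 106
```

View pics/w1.png

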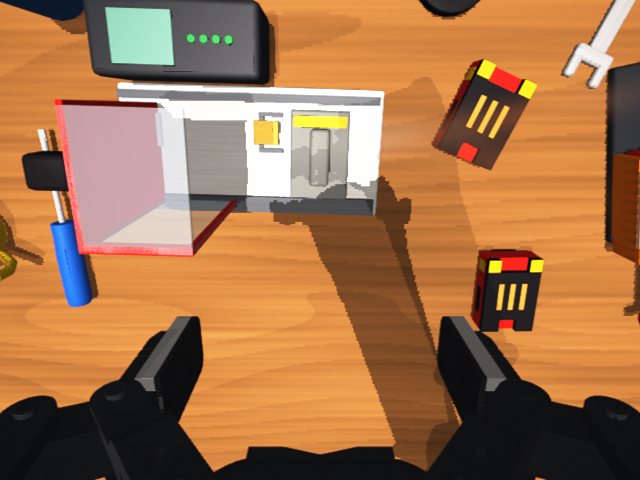

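The wrist view shows the cover's yellow stripe at (320,122), ridge at (320,157), brass bolt at (266,132), and packs at (487,113) and (510,290). The tops measure 34 mm (packs), 32/50 mm (cover) and 14 mm (plate), all as given. The seat is at (0.592, 0.070) with yaw -1.8°. Next: grip the cover.

```bash
cat > plan.py <<'E'
import sys
from lib import *
x,y,z,h=map(float,sys.argv[1:5]); s,t=go([x,y,z],down(np.radians(h-90))); print("shift",s,"turn",t)
E
python3 drive.py '0.0335 -0.0015 0.19 0 0 0.03;0.0335 -0.0015 0.19 0 0 0.03;0.0335 -0.0015 0.19 0 0 0.03;0.0335 -0.0015 0.19 0 0 0.03;0.0335 -0.0015 0.19 0 0 0.03' 0.05 40; python3 plan.py .592 .0702 .107 -1.8
```

```text
clock: 2.55
tcp_pos: [0.5891, 0.0691, 0.1649]
orientation: [3.14, -0.043, -0.017]
contact_force: [-2.2, -0.2, 0.0]
grip_width: 0.0503
gripper_force: 0.0
shift [ 0.0035 -0.0013  0.0578] turn [0.0018 0.0108 0.0041]
```

```bash
python3 drive.py '0 0 0 0 0 0;0 0 0 0 0 0;0 0 0 0 0 0'; python3 plan.py .592 .0702 .107 -1.8
```

```text
clock: 2.85
tcp_pos: [0.5933, 0.0704, 0.1737]
orientation: [-3.141, 0.047, -0.007]
contact_force: [0.6, 0.6, 0.6]
grip_width: 0.0498
gripper_force: 0.0
shift [-0.0016  0.0003  0.0667] turn [-0.0008 -0.0044  0.0017]
```

```bash
python3 drive.py '0 0 0.03 0 0 0;0 0 0.05 0 0 0;0 0 0.06 0 0 0;0 0 0.06 0 0 0;0 0 0.06 0 0 0'; python3 plan.py .592 .0702 .107 -1.8
```

```text
clock: 3.35
tcp_pos: [0.593, 0.0703, 0.1122]
orientation: [-3.141, 0.047, -0.003]
contact_force: [1.0, -0.3, 0.1]
grip_width: 0.0503
gripper_force: 0.0
shift [-0.001   0.0001  0.0052] turn [-0.0004 -0.0019  0.0013]
```

```bash
python3 drive.py '0 0 0.004 0 0 0;0 0 0.004 0 0 0;0 0 0.004 0 0 0' 0.0 50;  python3 drive.py '0 0 0 0 0 0;0 0 0 0 0 0;0 0 0 0 0 0;0 0 0 0 0 0'; python3 drive.py '0 0 -0.01 0 0 0;0 0 -0.03 0 0 0;0 0 -0.06 0 0 0;0 0 -0.09 0 0 0;0 0 -0.09 0 0 0'; python3 plan.py .47 .06 .2 -1.8
```

```text
clock: 3.65
tcp_pos: [0.5926, 0.0702, 0.1076]
orientation: [-3.141, 0.047, -0.002]
contact_force: [0.3, 0.9, 3.9]
grip_width: 0.0166
gripper_force: 50.9
clock: 4.05
tcp_pos: [0.5926, 0.0702, 0.1076]
orientation: [-3.141, 0.047, -0.002]
contact_force: [-1.7, 0.4, 5.8]
grip_width: 0.0168
gripper_force: 51.2
clock: 4.55
tcp_pos: [0.5944, 0.0707, 0.2015]
orientation: [-3.14, 0.048, -0.011]
contact_force: [0.6, -0.3, -0.7]
grip_width: 0.0169
gripper_force: 50.4
shift [-0.124   0.0144  0.0005] turn [-0.0015 -0.0073  0.0011]
```

```bash
python3 drive.py '-0.04 0.005 0 0 0 0;-0.08 0.01 0 0 0 0;-0.12 0.015 0 0 0 0;-0.122 0.015 0 0 0 0;-0.122 0.015 0 0 0 0'; python3 drive.py '0 0 0.04 0 0 0;0 0 0.08 0 0 0;0 0 0.1 0 0 0;0 0 0.1 0 0 0;0 0 0.1 0 0 0'; python3 plan.py .47 .06 .0900 -1.8
```

```text
clock: 5.05
tcp_pos: [0.4689, 0.0585, 0.1969]
orientation: [3.141, -0.047, -0.001]
contact_force: [1.3, 0.6, 0.1]
grip_width: 0.017
gripper_force: 50.3
clock: 5.55
tcp_pos: [0.4709, 0.0592, 0.097]
orientation: [-3.141, 0.048, -0.0]
contact_force: [-0.0, -0.3, -0.1]
grip_width: 0.0166
gripper_force: 50.3
shift [-0.0009 -0.0008  0.007 ] turn [-0.0004 -0.0002  0.0011]
```

```bash
python3 drive.py '0 0 0.004 0 0 0;0 0 0.007 0 0 0;0 0 0.007 0 0 0'; python3 drive.py '0 0 0 0 0 0;0 0 0 0 0 0;0 0 0 0 0 0' 0.05;  python3 drive.py '0 0 -0.03 0 0 0;0 0 -0.08 0 0 0;0 0 -0.13 0 0 0;0 0 -0.18 0 0 0;0 0 -0.22 0 0 0' ; python3 drive.py '0 0.05 0 0 0 0;0 0.1 0 0 0 0;0 0.15 0 0 0 0;0 0.18 0 0 0 0;0 0.18 0 0 0 0' 0.085;  python3 drive.py '0 0 0 0 0 0;0 0 0 0 0 0;0 0 0 0 0 0'
python3 snap.py w2
cat > m2.py <<'E'
import sys
from lib import *
f=np.load(f"pics/{sys.argv[1]}.npz");im,d=f['im'],f['d'];P=cloud(d,f);X,Y,Z=P[...,0],P[...,1],P[...,2];ok=d>.15
for lo,hi in((.029,.036),(.041,.048),(.0095,.015),(.057,.064),(.085,.092),(.113,.12)):
  for b in blobs(ok&(Z>lo)&(Z<hi),300): print(lo,*rect(P[b]),b.sum(),np.round(np.median(Z[b]),4))
E
python3 m2.py w2
```

```text
clock: 5.85
tcp_pos: [0.4702, 0.0588, 0.0903]
orientation: [-3.141, 0.048, -0.002]
contact_force: [1.2, 0.3, -1.1]
grip_width: 0.0171
gripper_force: 50.3
clock: 6.15
tcp_pos: [0.47, 0.0588, 0.0902]
orientation: [-3.141, 0.048, -0.001]
contact_force: [-0.3, -0.3, 0.5]
grip_width: 0.0501
gripper_force: 0.0
clock: 6.65
tcp_pos: [0.4698, 0.0589, 0.3131]
orientation: [-3.141, 0.047, -0.004]
contact_force: [0.4, -0.6, -0.4]
grip_width: 0.0502
gripper_force: 0.0
clock: 7.15
tcp_pos: [0.4634, -0.1261, 0.3099]
orientation: [3.139, -0.06, -0.0]
contact_force: [-0.5, -0.1, -0.5]
grip_width: 0.085
gripper_force: 0.0
clock: 7.45
tcp_pos: [0.4645, -0.1197, 0.3099]
orientation: [-3.141, 0.043, -0.0]
contact_force: [-0.8, -0.3, 0.4]
grip_width: 0.085
gripper_force: 0.0
0.029 [609.6 -78.1] [56.3 44.4] 67.2 3270 0.0339
0.029 [ 538.9 -236. ] [104.7   1.6] 11.5 383 0.0325
0.029 [ 447.8 -296.6] [83.3 29.7] 3.0 1052 0.0342
0.029 [469.8  59. ] [51.1 18.5] -2.1 1182 0.0318
0.029 [ 443.6 -134.3] [84.9 55.7] 0.7 4993 0.0343
0.041 [ 598.  -289.5] [24.5 13.7] -78.7 575 0.0463
0.041 [ 542.  -247.6] [107.1  25.9] 11.2 911 0.0461
0.041 [ 413.5 -298.9] [24.6 12.3] -76.7 333 0.0446
0.0095 [579.9  79.6] [142.1  99.4] 88.4 7851 0.0137
0.0095 [ 582.4 -265.3] [94.2 76. ] 11.4 2715 0.012
0.0095 [469.9  59. ] [83.4 57. ] -1.7 3573 0.0139
0.057 [ 554.9 -333.5] [84.4 45.7] 12.1 6658 0.0587
```

View pics/w2.png

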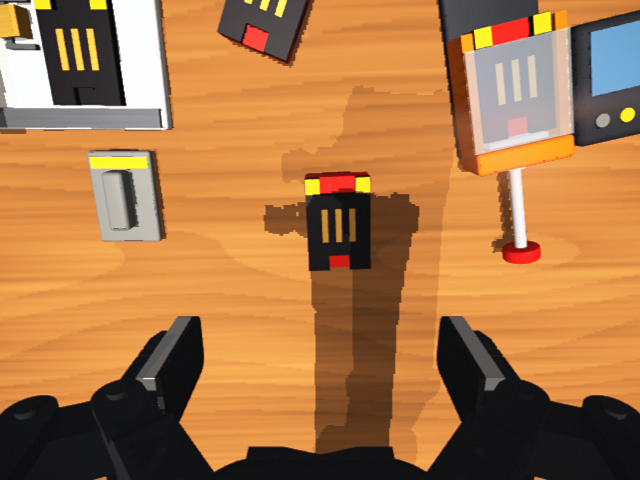

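The wrist view shows the bench pack upright at (338,222) and the cover set aside at (125,195). The analyser's pack_d is under its dust cover at (518,95), with the pad at (521,252). I'll grasp the near pack, 8 mm towards its plain end so the fingers clear the brass bolt later.

```bash
python3 plan.py .4356 -.1343 .16 0.7;  python3 drive.py '-0.029 0.0146 0.05 0 0 -0.04;-0.029 0.0146 0.1 0 0 -0.044;-0.029 0.0146 0.15 0 0 -0.044;-0.029 0.0146 0.15 0 0 -0.044;-0.029 0.0146 0.15 0 0 -0.044'; python3 drive.py '0 0 0 0 0 0;0 0 0 0 0 0;0 0 0 0 0 0';python3 plan.py .4356 -.1343 .078 0.7
```

```text
shift [-0.0285  0.0153  0.1499] turn [-0.0002 -0.0001 -0.04  ]
clock: 8.0
tcp_pos: [0.4346, -0.134, 0.1593]
orientation: [-3.14, -0.024, 0.005]
contact_force: [0.4, 0.5, 0.7]
grip_width: 0.0847
gripper_force: 0.0
clock: 8.3
tcp_pos: [0.4361, -0.135, 0.1617]
orientation: [3.141, 0.022, 0.006]
contact_force: [-0.9, 1.1, 0.7]
grip_width: 0.0846
gripper_force: 0.0
shift [-0.0008 -0.0008  0.0837] turn [ 0.001  -0.0035  0.0016]
```

```bash
python3 drive.py '-0.0008 -0.0007 0.03 0 0 0;-0.0008 -0.0007 0.06 0 0 0;-0.0008 -0.0007 0.083 0 0 0;-0.0008 -0.0007 0.083 0 0 0;-0.0008 -0.0007 0.083 0 0 0'; python3 drive.py '0 0 0 0 0 0;0 0 0 0 0 0;0 0 0 0 0 0;0 0 0 0 0 0;0 0 0 0 0 0' 0 60; python3 drive.py '0 0 -0.03 0 0 0;0 0 -0.07 0 0 0;0 0 -0.12 0 0 0;0 0 -0.16 0 0 0;0 0 -0.16 0 0 0';python3 drive.py '0 0 0 0 0 0;0 0 0 0 0 0;0 0 0 0 0 0'; python3 snap.py w3; python3 plan.py .584 .0702 .2 -1.8
```

```text
clock: 8.8
tcp_pos: [0.4346, -0.1342, 0.0777]
orientation: [3.141, 0.022, 0.001]
contact_force: [0.5, -0.6, -0.6]
grip_width: 0.085
gripper_force: 0.0
clock: 9.3
tcp_pos: [0.435, -0.1345, 0.0784]
orientation: [3.141, 0.021, 0.004]
contact_force: [-1.7, 0.8, 9.3]
grip_width: 0.0551
gripper_force: 61.7
clock: 9.8
tcp_pos: [0.4368, -0.1347, 0.2426]
orientation: [3.139, 0.021, 0.017]
contact_force: [1.3, 0.0, -2.6]
grip_width: 0.0546
gripper_force: 66.5
clock: 10.1
tcp_pos: [0.433, -0.1339, 0.2353]
orientation: [-3.141, -0.022, 0.005]
contact_force: [0.0, -0.0, -2.6]
grip_width: 0.0549
gripper_force: 66.4
shift [ 0.1538 -0.202   0.0351] turn [-0.0008  0.0032  0.0453]
```

View pics/w3.png

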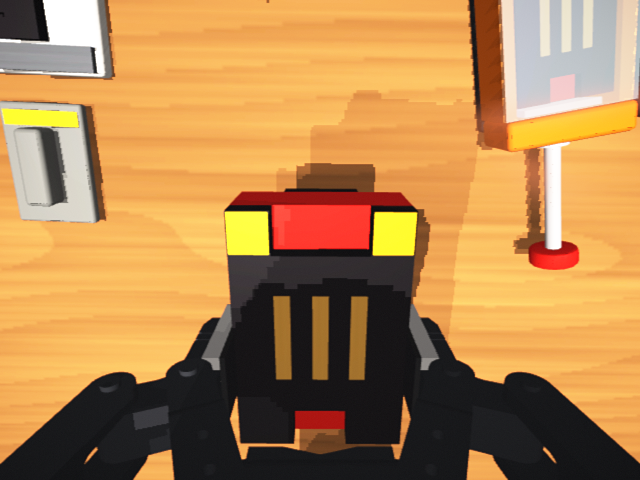

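The view shows the pack held squarely, with its yellow end ahead at rows 205-255. I'll measure it in the tool frame.

```bash
cat > hand.py <<'E'
import sys
from lib import *
f=np.load(f"pics/{sys.argv[1]}.npz");d=f['d'];P=cloud(d,f);R,t=f['R'],f['t']
A=np.array([[0,1,0],[-.95,0,-.312],[-.312,0,.95]]);C=np.array([.08,-.0004,-.07])   # camera in tool
q=(P@R.T+t)@A+C   # tool coords
m=(d>.03)&(abs(q[...,1])<.031)&(q[...,0]>-.07)&(q[...,0]<.06)&(q[...,2]>.02)&(q[...,2]<.09)
z=q[m][:,2];h,e=np.histogram(z,bins=70,range=(.02,.09));z0=e[h.argmax()]
k=m&(abs(q[...,2]-z0)<.002); b=max(blobs(k),key=np.sum);print("top plane tool z",np.median(q[b][:,2]).round(4),*rect(q[b]))
E
python3 hand.py w3
```

```text
top plane tool z 0.0443 [ 9. -0.] [85.5 62. ] 0.3
```

```bash
python3 drive.py '0.03 -0.04 0 0 0 0;0.06 -0.08 0 0 0 0;0.09 -0.12 0 0 0 0;0.12 -0.16 0.01 0 0 0.02;0.14 -0.19 0.03 0 0 0.04';  python3 drive.py '0.0125 -0.012 0.006 0 0 0.0045;0.0125 -0.012 0.006 0 0 0.0045;0.0125 -0.012 0.006 0 0 0.0045;0.0125 -0.012 0.006 0 0 0.0045;0.0125 -0.012 0.006 0 0 0.0045'; python3 plan.py .583 .0703 .11 -1.8
```

```text
clock: 10.65
tcp_pos: [0.5737, 0.0611, 0.2068]
orientation: [-3.14, 0.04, -0.004]
contact_force: [-0.0, -1.2, -2.6]
grip_width: 0.0554
gripper_force: 66.4
clock: 11.15
tcp_pos: [0.584, 0.0677, 0.2013]
orientation: [3.14, -0.052, 0.0]
contact_force: [0.1, -0.3, -2.3]
grip_width: 0.0553
gripper_force: 66.2
shift [-0.0011 -0.0027  0.0913] turn [ 0.0008 -0.0003 -0.0015]
```

```bash
python3 drive.py '-0.001 -0.0026 0.03 0 0 0;-0.001 -0.0026 0.06 0 0 0;-0.001 -0.0026 0.09 0 0 0;-0.001 -0.0026 0.09 0 0 0;-0.001 -0.0026 0.09 0 0 0'; python3 drive.py '0 0 0 0 0 0;0 0 0 0 0 0;0 0 0 0 0 0'; python3 plan.py .583 .0703 .0965 -1.8
```

```text
clock: 11.65
tcp_pos: [0.5834, 0.0714, 0.1115]
orientation: [3.141, -0.05, -0.0]
contact_force: [-0.2, -0.4, -2.4]
grip_width: 0.0549
gripper_force: 66.1
clock: 11.95
tcp_pos: [0.5841, 0.0721, 0.1122]
orientation: [-3.141, 0.049, -0.003]
contact_force: [0.1, 1.1, -2.9]
grip_width: 0.0551
gripper_force: 66.1
shift [-0.0011  0.0018  0.0157] turn [-0.0003 -0.0022  0.0005]
```

```bash
python3 drive.py '-0.001 0.0017 0.003 0 0 0;-0.001 0.0017 0.007 0 0 0;-0.001 0.0017 0.01 0 0 0;-0.001 0.0017 0.013 0 0 0;-0.001 0.0017 0.0155 0 0 0'; python3 drive.py '0 0 0 0 0 0;0 0 0 0 0 0'; python3 plan.py .583 .0703 .0965 -1.8
```

```text
clock: 12.45
tcp_pos: [0.5822, 0.0704, 0.0965]
orientation: [3.14, -0.049, -0.001]
contact_force: [-12.8, -3.3, 36.6]
grip_width: 0.0549
gripper_force: 71.0
clock: 12.65
tcp_pos: [0.5821, 0.0704, 0.0966]
orientation: [3.141, -0.048, -0.0]
contact_force: [-5.4, -1.7, 11.6]
grip_width: 0.0554
gripper_force: 68.1
shift [0.0009 0.0001 0.0001] turn [0.0005 0.0003 0.0007]
```

```bash
python3 drive.py '0 0 0 0 0 0;0 0 0 0 0 0;0 0 0 0 0 0;0 0 0 0 0 0' 0.075; python3 drive.py '0 0 -0.03 0 0 0;0 0 -0.07 0 0 0;-0.02 0 -0.12 0 0 0;-0.04 0.02 -0.17 0 0 0;-0.05 0.04 -0.2 0 0 0';python3 drive.py '0 0 0 0 0 0;0 0 0 0 0 0;0 0 0 0 0 0' 0.085; python3 snap.py w4; python3 m2.py w4
```

```text
clock: 13.05
tcp_pos: [0.5824, 0.0704, 0.0953]
orientation: [-3.141, 0.048, -0.0]
contact_force: [0.4, -0.2, 0.5]
grip_width: 0.0748
gripper_force: 0.0
clock: 13.55
tcp_pos: [0.5303, 0.0332, 0.2974]
orientation: [-3.14, 0.043, -0.001]
contact_force: [1.6, -1.2, 0.4]
grip_width: 0.0751
gripper_force: 0.0
clock: 13.85
tcp_pos: [0.5308, 0.0324, 0.2943]
orientation: [-3.141, 0.047, 0.002]
contact_force: [0.4, 0.4, -0.2]
grip_width: 0.085
gripper_force: 0.0
0.029 [660.6 181.7] [136.   25.6] -80.2 356 0.0331
0.029 [591.4 -99.6] [84.4 57.3] -19.8 7135 0.0342
0.029 [578.9 214.3] [114.9  56. ] 34.7 786 0.0326
0.029 [469.9  59.3] [51.7 18. ] -1.6 1083 0.032
0.041 [660.6 182.7] [136.6  23.4] -81.4 407 0.0443
0.041 [576.  211.3] [121.7  57.9] 36.3 892 0.0445
0.041 [626.1  69.9] [29.5 13.9] 87.8 835 0.045
0.041 [555.6  72.5] [17.5 12.3] 88.4 361 0.0451
0.0095 [ 584.4 -230.3] [178.8  10.3] 11.6 1689 0.0118
0.0095 [594.5 136.2] [254.4 122.9] 88.1 20669 0.0139
0.0095 [613.5 115.3] [29.5 18.7] -2.1 321 0.0139
0.0095 [469.8  59.5] [84.4 55.8] -1.6 3378 0.014
0.057 [660.2 178.7] [127.3  20.2] -82.1 472 0.061
```

Pack 1 is seated: its notch floors are at 45 mm, so its top is at 52. The other bench pack was knocked and is now at (0.591, -0.100), yaw -19.8°. I'll grasp it there.

```bash
sed -i 's/(.057,.064)/(.049,.055),(.077,.083),(.105,.111)/' m2.py; python3 m2.py w4 | grep ^0.049; python3 plan.py .5839 -.0969 .18 -19.8; python3 drive.py '0.04 0.05 0.02 0 0 0.1;0.055 0.1 0.06 0 0 0.2;0.055 0.13 0.11 0 0 0.31;0.055 0.13 0.115 0 0 0.314;0.055 0.13 0.115 0 0 0.314'; python3 drive.py '0 0 0 0 0 0;0 0 0 0 0 0;0 0 0 0 0 0';python3 plan.py .5839 -.0969 .080 -19.8
```

```text
0.049 [579.1 214. ] [114.2  55.3] 34.1 518 0.051
0.049 [590.7  70.8] [83.9 56.3] -2.0 7580 0.0521
shift [0.0573 0.1278 0.1138] turn [2.000e-04 2.300e-03 3.158e-01]
clock: 14.4
tcp_pos: [0.5787, -0.1032, 0.1736]
orientation: [3.091, -0.545, -0.018]
contact_force: [-0.5, -0.8, -1.3]
grip_width: 0.0851
gripper_force: 0.0
clock: 14.7
tcp_pos: [0.583, -0.0979, 0.1816]
orientation: [-3.095, 0.535, -0.003]
contact_force: [-0.3, 0.5, 1.1]
grip_width: 0.0851
gripper_force: 0.0
shift [ 0.0003 -0.0011  0.1016] turn [-0.0013 -0.0019  0.0034]
```

```bash
python3 drive.py '0 -0.001 0.03 0 0 0;0 -0.001 0.07 0 0 0;0 -0.001 0.1 0 0 0.003;0 -0.001 0.1 0 0 0.003;0 -0.001 0.1 0 0 0.003'; python3 drive.py '0 0 0 0 0 0;0 0 0 0 0 0;0 0 0 0 0 0;0 0 0 0 0 0;0 0 0 0 0 0' 0 60; python3 drive.py '0 0 -0.03 0 0 0;0 0 -0.07 0 0 0;0 0 -0.12 0 0 0;0 0 -0.16 0 0 0;0 0 -0.16 0 0 0';python3 drive.py '0 0 0 0 0 0;0 0 0 0 0 0;0 0 0 0 0 0'; python3 snap.py w5; python3 hand.py w5; python3 plan.py .582 .0708 .22 -1.9
```

```text
clock: 15.2
tcp_pos: [0.5831, -0.098, 0.0815]
orientation: [-3.094, 0.542, -0.001]
contact_force: [-0.3, 0.3, 0.1]
grip_width: 0.0852
gripper_force: 0.0
clock: 15.7
tcp_pos: [0.5839, -0.0987, 0.0827]
orientation: [-3.094, 0.543, -0.006]
contact_force: [-1.9, 0.3, 6.9]
grip_width: 0.0547
gripper_force: 62.4
clock: 16.2
tcp_pos: [0.5856, -0.099, 0.2477]
orientation: [-3.093, 0.544, -0.019]
contact_force: [1.0, -0.5, -1.8]
grip_width: 0.0545
gripper_force: 66.1
clock: 16.5
tcp_pos: [0.5813, -0.0987, 0.2386]
orientation: [3.094, -0.543, -0.005]
contact_force: [-0.8, 0.6, -2.3]
grip_width: 0.0544
gripper_force: 65.9
top plane tool z 0.0486 [7.8 0.1] [85.2 61.8] -0.5
shift [-0.0572 -0.1595  0.0188] turn [ 3.000e-04  3.100e-03 -3.144e-01]
```

```bash
python3 drive.py '-0.015 -0.045 0 0 0 -0.1;-0.03 -0.09 0 0 0 -0.2;-0.045 -0.13 0.01 0 0 -0.3;-0.0565 -0.16 0.019 0 0 -0.314;-0.0565 -0.16 0.019 0 0 -0.314'; python3 drive.py '0 0 0 0 0 0;0 0 0 0 0 0;0 0 0 0 0 0'; python3 plan.py .583 .071 .145 -1.9
```

```text
clock: 17.05
tcp_pos: [0.582, 0.0777, 0.2193]
orientation: [-3.138, 0.038, 0.006]
contact_force: [0.2, 0.5, -3.4]
grip_width: 0.0548
gripper_force: 65.9
clock: 17.35
tcp_pos: [0.5841, 0.0691, 0.2213]
orientation: [3.14, -0.057, -0.0]
contact_force: [0.1, -0.5, -2.8]
grip_width: 0.0546
gripper_force: 65.9
shift [-0.0011 -0.0019  0.0763] turn [ 0.0009  0.0001 -0.0033]
```

```bash
python3 drive.py '-0.001 -0.001 0.03 0 0 -0.003;-0.001 -0.001 0.06 0 0 -0.003;-0.001 -0.001 0.075 0 0 -0.003;-0.001 -0.001 0.075 0 0 -0.003;-0.001 -0.001 0.075 0 0 -0.003'; python3 drive.py '0 0 0 0 0 0;0 0 0 0 0 0;0 0 0 0 0 0'; python3 plan.py .583 .071 .1288 -1.9
```

```text
clock: 17.85
tcp_pos: [0.5835, 0.0716, 0.1471]
orientation: [-3.141, 0.05, -0.001]
contact_force: [0.2, 0.5, -2.7]
grip_width: 0.0549
gripper_force: 65.8
clock: 18.15
tcp_pos: [0.5834, 0.072, 0.1474]
orientation: [-3.141, 0.048, -0.003]
contact_force: [0.6, 0.7, -3.3]
grip_width: 0.0547
gripper_force: 65.8
shift [-0.0004  0.001   0.0186] turn [-0.0002 -0.0017  0.0023]
```

```bash
python3 drive.py '-0.0004 0.001 0.004 0 0 0.002;-0.0004 0.001 0.008 0 0 0.002;-0.0004 0.001 0.012 0 0 0.002;-0.0004 0.001 0.016 0 0 0.002;-0.0004 0.001 0.018 0 0 0.002'; python3 drive.py '0 0 0 0 0 0;0 0 0 0 0 0'; python3 plan.py .583 .071 .1288 -1.9
```

```text
clock: 18.65
tcp_pos: [0.5822, 0.071, 0.1287]
orientation: [3.141, -0.051, -0.002]
contact_force: [-9.1, -2.2, 22.1]
grip_width: 0.0548
gripper_force: 68.7
clock: 18.85
tcp_pos: [0.5823, 0.071, 0.1288]
orientation: [3.141, -0.051, -0.001]
contact_force: [-4.9, -0.9, 5.4]
grip_width: 0.055
gripper_force: 66.7
shift [ 0.0007 -0.      0.    ] turn [0.0004 0.0004 0.0004]
```

```bash
python3 drive.py '0 0 0 0 0 0;0 0 0 0 0 0;0 0 0 0 0 0;0 0 0 0 0 0' 0.075; python3 drive.py '0 0 -0.03 0 0 0;0 0 -0.07 0 0 0;-0.02 0.02 -0.11 0 0 0;-0.04 0.06 -0.14 0 0 0;-0.05 0.1 -0.17 0 0 0' 0.085;python3 drive.py '0 0 0 0 0 0;0 0 0 0 0 0;0 0 0 0 0 0'; python3 snap.py w6; python3 m2.py w6; python3 drive.py '-0.01 0.045 0 0 0 0;-0.03 0.09 0 0 0 0;-0.05 0.13 0 0 0 0;-0.06 0.175 0 0 0 0;-0.06 0.21 0 0 0 0' 0;python3 drive.py '0 0 0 0 0 0;0 0 0 0 0 0;0 0 0 0 0 0'; python3 snap.py w7; python3 m2.py w7
```

```text
clock: 19.25
tcp_pos: [0.5826, 0.071, 0.1284]
orientation: [-3.141, 0.051, -0.0]
contact_force: [-0.1, 0.7, -0.2]
grip_width: 0.0749
gripper_force: 0.0
clock: 19.75
tcp_pos: [0.529, -0.0236, 0.2969]
orientation: [-3.141, 0.047, -0.0]
contact_force: [1.4, -0.8, -0.3]
grip_width: 0.0848
gripper_force: 0.0
clock: 20.05
tcp_pos: [0.5302, -0.0225, 0.2949]
orientation: [-3.141, 0.049, 0.001]
contact_force: [0.2, -0.3, -0.1]
grip_width: 0.0851
gripper_force: 0.0
0.029 [565.5 209.8] [95.2 48.9] 43.1 606 0.0322
0.029 [ 548.8 -238.5] [117.   43.7] -11.9 751 0.0326
0.029 [470.   59.2] [51.7 18. ] -1.7 1084 0.0319
0.029 [ 445.4 -295.6] [80.1 27.2] 2.0 1004 0.034
0.041 [ 543.6 -253.7] [107.1  39.1] 11.4 1208 0.0459
0.041 [562.1 192.9] [69.5 29.4] 88.4 336 0.0442
0.0095 [ 589.9 -256.8] [178.7  63.4] 11.3 9063 0.0121
0.0095 [593.2 119.7] [221.5 123.9] 88.2 19314 0.0138
0.0095 [469.6  59.5] [84.6 56.6] -1.8 3331 0.014
0.049 [589.8  42.9] [83.9  3.3] -0.1 316 0.0521
0.049 [ 535.9 -253.3] [93.9 35.4] 11.4 5306 0.0524
0.077 [589.7  71.6] [84.  57.3] -1.3 9119 0.0801
clock: 20.6
tcp_pos: [0.462, -0.2329, 0.2945]
orientation: [-3.141, 0.051, 0.004]
contact_force: [1.2, 0.7, 0.1]
grip_width: 0.0119
gripper_force: 0.0
clock: 20.9
tcp_pos: [0.4642, -0.2294, 0.2949]
orientation: [-3.14, 0.046, 0.002]
contact_force: [0.3, 0.7, -0.5]
grip_width: -0.0001
gripper_force: 0.0
0.029 [ 448.  -287.2] [79.  31.4] 19.7 1051 0.0342
0.041 [ 598.3 -289.7] [23.4 13.5] -78.9 559 0.0465
0.041 [ 588.9 -243.2] [14.3 13.4] -78.8 383 0.0464
0.041 [ 413.7 -299.5] [24.  11.9] -80.9 353 0.0444
0.0095 [575.3  11.2] [101.7  25.2] -15.2 2036 0.0134
0.0095 [ 601.8 -258.8] [79.3 35.2] 88.4 2294 0.0119
0.0095 [468.8  42.1] [85.4 30.5] -7.8 2207 0.0138
0.049 [ 543.1 -289.9] [107.6  94.6] -78.7 14379 0.0522
```

View pics/w7.png

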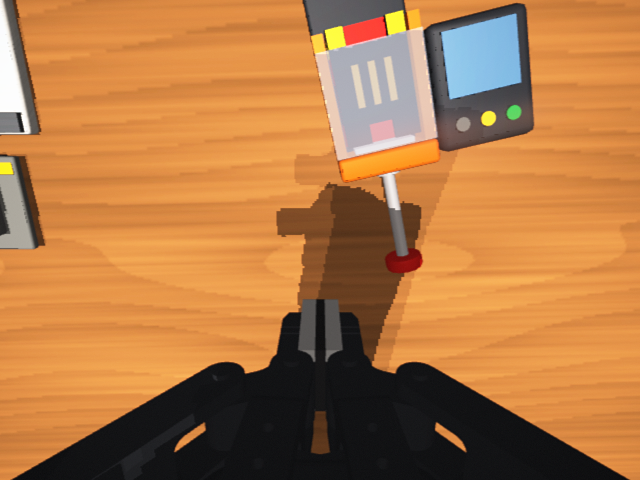

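The view shows the ejector pad at (403,260), its rod, and pack_d under the clear cover at (375,80). The analyser yaw is about 11.2° and the pad is centred at (0.4137, -0.2995). I'll bring the closed fingers down behind the pad.

```bash
python3 plan.py .3843 -.3053 .2 11.2; python3 drive.py '-0.035 0.035 0.02 0 0 -0.1;-0.07 0.07 0.05 0 0 -0.2;-0.077 0.0735 0.09 0 0 -0.228;-0.077 0.0735 0.095 0 0 -0.228;-0.077 0.0735 0.095 0 0 -0.228' ; python3 drive.py '0 0 0 0 0 0;0 0 0 0 0 0;0 0 0 0 0 0'; python3 plan.py .3843 -.3053 .093 11.2
```

```text
shift [-0.0775  0.0783  0.095 ] turn [-0.0012  0.0006 -0.2246]
clock: 21.45
tcp_pos: [0.3845, -0.301, 0.1999]
orientation: [-3.124, -0.308, 0.002]
contact_force: [0.3, 1.0, -0.1]
grip_width: -0.0
gripper_force: 0.0
clock: 21.75
tcp_pos: [0.3856, -0.3022, 0.2019]
orientation: [3.125, 0.309, 0.004]
contact_force: [0.3, 0.1, 0.3]
grip_width: -0.0
gripper_force: 0.0
shift [-0.0021  0.0026  0.1089] turn [ 0.0017 -0.0022  0.0014]
```

Down, then a first push to feel for contact.

```bash
python3 drive.py '-0.002 0.0026 0.04 0 0 0;-0.002 0.0026 0.08 0 0 0;-0.002 0.0026 0.109 0 0 0;-0.002 0.0026 0.109 0 0 0;-0.002 0.0026 0.109 0 0 0'; python3 drive.py '0.005 0 0 0 0 0;0.01 0 0 0 0 0;0.013 0 0 0 0 0;0.016 0 0 0 0 0;0.02 0 0 0 0 0'; python3 plan.py .4706 -.2882 .093 11.2
```

```text
clock: 22.25
tcp_pos: [0.3833, -0.3054, 0.0923]
orientation: [3.127, 0.307, 0.0]
contact_force: [0.6, -0.4, -0.0]
grip_width: -0.0001
gripper_force: 0.0
clock: 22.75
tcp_pos: [0.4013, -0.3019, 0.0918]
orientation: [3.127, 0.305, -0.003]
contact_force: [-5.1, -0.8, 3.9]
grip_width: 0.0
gripper_force: 2.5
shift [ 0.0706 -0.0001 -0.0013] turn [-0.0001  0.0019 -0.0012]
```

```bash
python3 drive.py '0.01 0 0 0 0 0;0.022 0 0 0 0 0;0.034 0 0 0 0 0;0.046 0 0 0 0 0;0.056 0 0 0 0 0'; python3 drive.py '0.004 0 0 0 0 0;0.008 0 0 0 0 0;0.011 0 0 0 0 0;0.013 0 0 0 0 0;0.014 0 0 0 0 0'; python3 drive.py '0 0 0 0 0 0;0 0 0 0 0 0';python3 plan.py .4706 -.2882 .093 11.2; python3 -c "
from bench import r, vision, ticket;import cv2,numpy as np
im,d=vision.grab_frame('top');np.savez('pics/t8.npz',im=im,d=d);cv2.imwrite('pics/t8.png',cv2.resize(im[170:310,340:460],None,fx=4,fy=4))"
```

```text
clock: 23.25
tcp_pos: [0.4557, -0.291, 0.0914]
orientation: [-3.126, -0.304, 0.006]
contact_force: [-8.0, -1.9, 5.9]
grip_width: 0.0
gripper_force: 4.0
clock: 23.75
tcp_pos: [0.4686, -0.2884, 0.0913]
orientation: [-3.126, -0.304, 0.008]
contact_force: [-8.7, -1.6, 6.5]
grip_width: 0.0001
gripper_force: 4.2
clock: 23.95
tcp_pos: [0.4687, -0.2884, 0.0913]
orientation: [-3.126, -0.304, 0.007]
contact_force: [-7.9, -1.7, 5.8]
grip_width: -0.0
gripper_force: 3.6
shift [ 0.0019  0.0002 -0.0017] turn [-0.0012  0.0044 -0.0015]
```

View pics/t8.png

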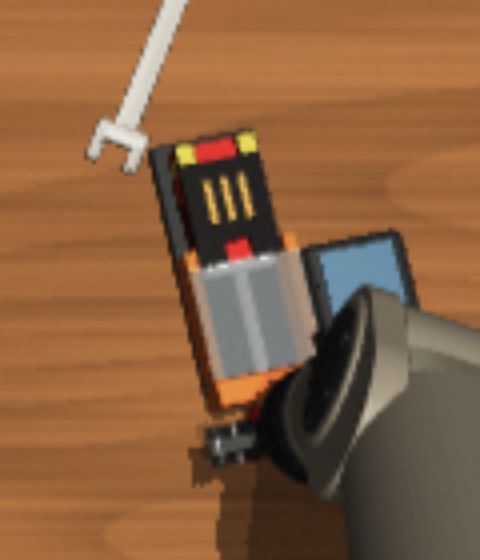

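The pack is out on the apron, with its plain end just at the mouth. I'll push a few millimetres more to the stop, then withdraw.

```bash
python3 drive.py '0.002 0 0 0 0 0;0.004 0 0 0 0 0;0.006 0 0 0 0 0;0.006 0 0 0 0 0'; python3 drive.py '-0.02 0 0 0 0 0;-0.05 0 0 0 0 0;-0.09 0 0 0 0 0;-0.11 0 0 0 0 0;-0.11 0 0 0 0 0'; python3 drive.py '0 0 -0.05 0 0 0;0 0 -0.1 0 0 0;0 0 -0.15 0 0 0;0 0 -0.19 0 0 0;0 0 -0.2 0 0 0' 0.085; python3 drive.py '0.045 0 0 0 0 0;0.09 0 0 0 0 0;0.135 0 0 0 0 0;0.17 0 0 0 0 0;0.17 0 0 0 0 0'; python3 drive.py '0 0 0 0 0 0;0 0 0 0 0 0;0 0 0 0 0 0'; python3 snap.py w9; python3 m2.py w9
python3 - <<'E'
from lib import *
f=np.load("pics/w9.npz");P=cloud(f['d'],f);hsv=cv2.cvtColor(f['im'],cv2.COLOR_BGR2HSV);H,S,V=hsv[...,0],hsv[...,1],hsv[...,2]
m=(f['d']>.15)&(P[...,2]>.043)&(P[...,2]<.049)&(V<100)&(P[...,0]>.55)
for b in blobs(m,200):print("dark",rect(P[b]),np.median(P[b],0).round(4))
E
```

```text
clock: 24.4
tcp_pos: [0.471, -0.288, 0.0909]
orientation: [-3.125, -0.301, 0.018]
contact_force: [-15.6, -2.3, 12.8]
grip_width: 0.0
gripper_force: 8.3
clock: 24.9
tcp_pos: [0.366, -0.3088, 0.0914]
orientation: [-3.127, -0.301, 0.003]
contact_force: [-1.2, -0.1, -0.7]
grip_width: 0.0002
gripper_force: 0.0
clock: 25.4
tcp_pos: [0.3724, -0.3088, 0.297]
orientation: [3.12, 0.308, 0.013]
contact_force: [0.4, -0.8, -0.1]
grip_width: 0.0725
gripper_force: 0.0
clock: 25.9
tcp_pos: [0.5414, -0.2711, 0.2907]
orientation: [-3.123, -0.317, -0.006]
contact_force: [-0.5, 0.4, -0.5]
grip_width: 0.085
gripper_force: 0.0
clock: 26.2
tcp_pos: [0.5347, -0.2758, 0.2915]
orientation: [3.127, 0.304, -0.001]
contact_force: [-0.1, -0.2, 0.5]
grip_width: 0.085
gripper_force: 0.0
0.029 [ 448.3 -293.1] [79.8 30.4] 10.9 875 0.0343
0.041 [ 630.2 -256.3] [84. 56.] 11.4 8269 0.0461
0.041 [ 414.1 -299.6] [24.3 12.3] -76.8 318 0.0443
0.0095 [ 631.5 -220.8] [82.8 10. ] 8.5 921 0.0117
0.0095 [ 645.1 -288.4] [83.3 12.8] 16.3 918 0.0118
0.0095 [ 594.2 -543.2] [144.8  19.3] 32.9 1798 0.0115
0.0095 [ 584.8 -265.5] [59.8  4.2] -78.6 348 0.0121
0.049 [ 546.8 -306.9] [143.2  94.6] -79.4 11857 0.0523
dark (array([ 623.6, -257.6]), array([70.3, 56. ]), 11.3) [ 0.6251 -0.2559  0.046 ]
```

View pics/w9.png

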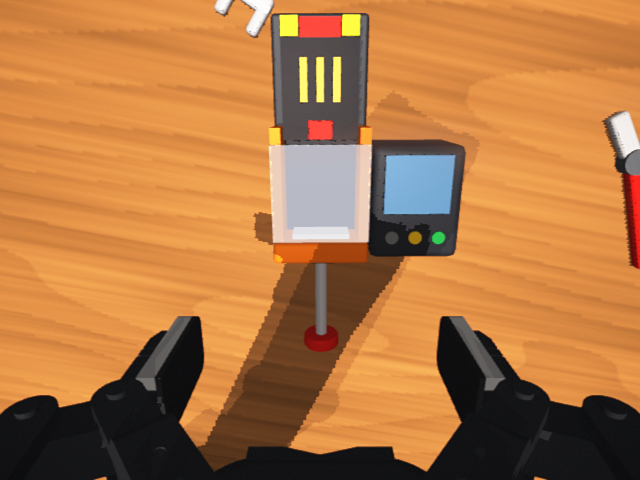

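Pack_d is free at (0.630, -0.256), yaw 11.4°, top at 46 mm, clear of the dust cover. The wrench end at (258,22) stays clear of the fingers. Grasp it.

```bash
python3 plan.py .6302 -.2563 .18 11.4; python3 drive.py '0.045 0 0.02 0 0 0;0.085 0 0.05 0 0 0;0.0975 0 0.09 0 0 -0.004;0.0975 0 0.11 0 0 -0.004;0.0975 0 0.11 0 0 -0.004' ; python3 drive.py '0 0 0 0 0 0;0 0 0 0 0 0;0 0 0 0 0 0'; python3 plan.py .6302 -.2563 .094 11.4
```

```text
shift [ 0.0975 -0.0008  0.1116] turn [ 0.0003  0.0004 -0.0052]
clock: 26.75
tcp_pos: [0.6291, -0.2558, 0.1778]
orientation: [-3.123, -0.312, 0.01]
contact_force: [0.2, -0.6, -0.3]
grip_width: 0.0851
gripper_force: 0.0
clock: 27.05
tcp_pos: [0.6319, -0.257, 0.1838]
orientation: [3.125, 0.311, 0.005]
contact_force: [0.3, -0.3, -0.9]
grip_width: 0.0849
gripper_force: 0.0
shift [-0.0017 -0.0012  0.0898] turn [ 0.0019 -0.0028 -0.0006]
```

```bash
python3 drive.py '-0.001 -0.001 0.03 0 0 0;-0.001 -0.001 0.06 0 0 0;-0.001 -0.001 0.089 0 0 0;-0.001 -0.001 0.089 0 0 0;-0.001 -0.001 0.089 0 0 0'; python3 drive.py '0 0 0 0 0 0;0 0 0 0 0 0;0 0 0 0 0 0;0 0 0 0 0 0;0 0 0 0 0 0' 0 60; python3 drive.py '0 0 -0.03 0 0 0;0 0 -0.07 0 0 0;0 0 -0.12 0 0 0;0 0 -0.16 0 0 0;0 0 -0.16 0 0 0';python3 drive.py '0 0 0 0 0 0;0 0 0 0 0 0;0 0 0 0 0 0'; python3 snap.py w10; python3 hand.py w10; python3 plan.py .59 .071 .25 -1.8
```

```text
clock: 27.55
tcp_pos: [0.6305, -0.2557, 0.0937]
orientation: [3.126, 0.312, 0.001]
contact_force: [0.1, 0.2, 0.7]
grip_width: 0.0853
gripper_force: 0.0
clock: 28.05
tcp_pos: [0.6314, -0.256, 0.0951]
orientation: [3.124, 0.312, 0.005]
contact_force: [-1.3, 0.6, 7.2]
grip_width: 0.055
gripper_force: 64.5
clock: 28.55
tcp_pos: [0.6332, -0.2564, 0.2608]
orientation: [3.121, 0.311, 0.019]
contact_force: [0.9, 0.2, -1.7]
grip_width: 0.0548
gripper_force: 67.3
clock: 28.85
tcp_pos: [0.629, -0.2552, 0.2504]
orientation: [-3.124, -0.312, 0.006]
contact_force: [0.7, -0.1, -3.0]
grip_width: 0.0545
gripper_force: 67.2
top plane tool z 0.0489 [-0.6  0.1] [84.8 61.8] -0.4
shift [ 0.0261 -0.3275  0.0011] turn [-0.0014  0.0032  0.2308]
```

```bash
python3 drive.py '0.004 -0.045 0 0 0 0;0.008 -0.09 0 0 0 0;0.012 -0.135 0 0 0 0;0.016 -0.18 0 0 0 0;0.02 -0.225 0 0 0 0'; python3 drive.py '0.007 -0.045 0 0 0 0.08;0.007 -0.085 0 0 0 0.16;0.007 -0.1025 0 0 0 0.23;0.007 -0.1025 0 0 0 0.2308;0.007 -0.1025 0 0 0 0.2308'; python3 drive.py '0 0 0 0 0 0;0 0 0 0 0 0;0 0 0 0 0 0'; python3 plan.py .5912 .071 .175 -1.7
```

```text
clock: 29.4
tcp_pos: [0.6044, -0.0293, 0.2516]
orientation: [-3.126, -0.312, 0.002]
contact_force: [0.7, -0.4, -2.8]
grip_width: 0.0549
gripper_force: 67.2
clock: 29.9
tcp_pos: [0.5915, 0.0706, 0.2518]
orientation: [3.14, -0.047, -0.002]
contact_force: [-0.1, -0.5, -3.4]
grip_width: 0.0551
gripper_force: 67.2
clock: 30.2
tcp_pos: [0.592, 0.0696, 0.2524]
orientation: [3.141, -0.052, -0.0]
contact_force: [-0.3, -0.4, -4.0]
grip_width: 0.0547
gripper_force: 67.2
shift [-0.0008 -0.0014  0.0774] turn [ 0.0003  0.0001 -0.0036]
```

```bash
python3 drive.py '-0.0008 -0.0005 0.03 0 0 -0.003;-0.0008 -0.0005 0.06 0 0 -0.003;-0.0008 -0.0005 0.0775 0 0 -0.003;-0.0008 -0.0005 0.0775 0 0 -0.003;-0.0008 -0.0005 0.0775 0 0 -0.003'; python3 drive.py '0 0 0 0 0 0;0 0 0 0 0 0;0 0 0 0 0 0'; python3 plan.py .5912 .071 .157 -1.7
```

```text
clock: 30.7
tcp_pos: [0.5913, 0.0711, 0.1754]
orientation: [-3.141, 0.046, -0.0]
contact_force: [-0.0, 0.3, -3.5]
grip_width: 0.0548
gripper_force: 67.0
clock: 31.0
tcp_pos: [0.5915, 0.0715, 0.1761]
orientation: [-3.141, 0.045, -0.003]
contact_force: [-0.2, 0.6, -3.1]
grip_width: 0.0546
gripper_force: 67.0
shift [-0.0003  0.0005  0.0191] turn [-0.0003 -0.0018  0.001 ]
```

```bash
python3 drive.py '-0.0003 0.0005 0.004 0 0 0.001;-0.0003 0.0005 0.008 0 0 0.001;-0.0003 0.0005 0.012 0 0 0.001;-0.0003 0.0005 0.016 0 0 0.001;-0.0003 0.0005 0.0187 0 0 0.001'; python3 drive.py '0 0 0 0 0 0;0 0 0 0 0 0'; python3 plan.py .5912 .071 .157 -1.7
```

```text
clock: 31.5
tcp_pos: [0.5905, 0.071, 0.157]
orientation: [3.141, -0.047, -0.001]
contact_force: [-9.7, -2.2, 26.1]
grip_width: 0.0549
gripper_force: 70.6
clock: 31.7
tcp_pos: [0.5905, 0.071, 0.1571]
orientation: [3.141, -0.046, -0.001]
contact_force: [-3.3, -1.2, 6.8]
grip_width: 0.0547
gripper_force: 68.2
shift [ 0.0007 -0.      0.0001] turn [0.0003 0.0003 0.0002]
```

```bash
sed -i 's/(.105,.111)/(.102,.111)/' m2.py; python3 drive.py '0 0 0 0 0 0;0 0 0 0 0 0;0 0 0 0 0 0;0 0 0 0 0 0' 0.075; python3 drive.py '0 0 -0.03 0 0 0;0 0 -0.07 0 0 0;-0.03 0 -0.11 0 0 0;-0.07 0 -0.14 0 0 0;-0.11 0 -0.16 0 0 0' 0.05;python3 drive.py '0 0 0 0 0 0;0 0 0 0 0 0;0 0 0 0 0 0'; python3 snap.py w11; python3 m2.py w11; python3 plan.py .470 .0592 .15 -1.8
```

```text
clock: 32.1
tcp_pos: [0.5908, 0.071, 0.1564]
orientation: [-3.141, 0.046, -0.0]
contact_force: [1.5, -0.9, -0.2]
grip_width: 0.075
gripper_force: 0.0
clock: 32.6
tcp_pos: [0.4803, 0.0745, 0.3186]
orientation: [-3.14, 0.047, -0.005]
contact_force: [-0.6, -0.1, 1.0]
grip_width: 0.0498
gripper_force: 0.0
clock: 32.9
tcp_pos: [0.4813, 0.074, 0.316]
orientation: [3.141, -0.047, -0.0]
contact_force: [-1.0, 0.3, 0.6]
grip_width: 0.0493
gripper_force: 0.0
0.029 [469.9  59.3] [50.9 17.9] -1.4 1112 0.032
0.0095 [596.9 160.4] [102.9  92.4] 88.2 11774 0.0138
0.0095 [585.3  56.5] [112.1  94.5] -1.9 3392 0.0138
0.0095 [480.1 330.3] [103.8  11.1] 7.2 404 0.013
0.0095 [469.3  59.5] [84.8 56. ] -1.8 3472 0.014
0.102 [584.6  71.7] [74.6 56.1] -1.8 10457 0.1081
shift [-0.0108  0.0151  0.1657] turn [-0.      0.0008  0.0014]
```

View pics/w11.png

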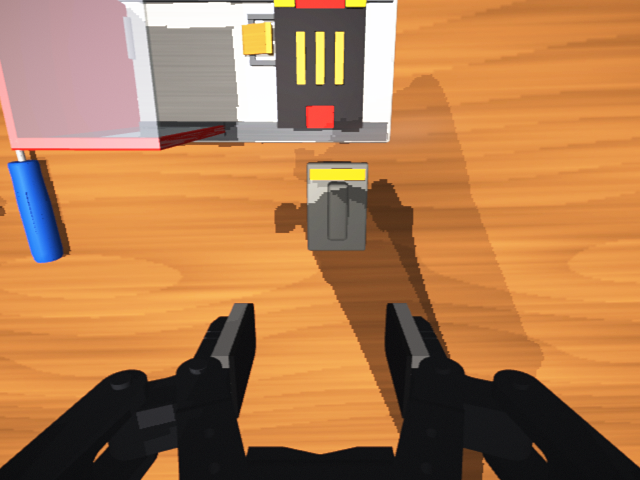

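The three-pack stack is level: its top is at 108 mm, as it should be, with the notches at (320,65). The cover stands on the bench at (337,205). I'll fetch it.

```bash
python3 drive.py '-0.011 0.015 0.05 0 0 0.001;-0.011 0.015 0.1 0 0 0.001;-0.011 0.015 0.15 0 0 0.001;-0.011 0.015 0.165 0 0 0.001;-0.011 0.015 0.165 0 0 0.001'; python3 drive.py '0 0 0 0 0 0;0 0 0 0 0 0;0 0 0 0 0 0'; python3 plan.py .470 .0592 .0905 -1.8
```

```text
clock: 33.45
tcp_pos: [0.4677, 0.0591, 0.1477]
orientation: [3.14, -0.048, -0.012]
contact_force: [-0.6, 0.4, 0.1]
grip_width: 0.0497
gripper_force: 0.0
clock: 33.75
tcp_pos: [0.4704, 0.0597, 0.1527]
orientation: [-3.141, 0.048, -0.004]
contact_force: [-0.1, 0.3, -0.6]
grip_width: 0.0502
gripper_force: 0.0
shift [-0.0005  0.0005  0.0622] turn [-0.0005 -0.0027  0.0006]
```

```bash
python3 drive.py '-0.0005 0.0005 0.03 0 0 0;-0.0005 0.0005 0.055 0 0 0;-0.0005 0.0005 0.061 0 0 0;-0.0005 0.0005 0.061 0 0 0;-0.0005 0.0005 0.061 0 0 0'; python3 drive.py '0 0 0 0 0 0;0 0 0 0 0 0;0 0 0 0 0 0;0 0 0 0 0 0;0 0 0 0 0 0' 0 50; python3 drive.py '0 0 -0.04 0 0 0;0 0 -0.08 0 0 0;0 0 -0.12 0 0 0;0 0 -0.15 0 0 0;0 0 -0.15 0 0 0';python3 drive.py '0 0 0 0 0 0;0 0 0 0 0 0;0 0 0 0 0 0'; python3 snap.py w12
python3 - <<'E'
exec(open('hand.py').read().replace('sys.argv[1]','"w12"').replace("z>","z>") if 0 else "")
from lib import *
f=np.load("pics/w12.npz");P=cloud(f['d'],f);hsv=cv2.cvtColor(f['im'],cv2.COLOR_BGR2HSV);H,S,V=hsv[...,0],hsv[...,1],hsv[...,2]
m=(H>20)&(H<34)&(S>120)&(V>100)
o=r.get_obs();R0=Ro.from_rotvec(o["orientation"]).as_matrix();q=(P-o["tcp_pos"])@R0
for b in blobs(m,150):print("yellow in tool",rect(q[b]),np.median(q[b],0).round(4))
E
python3 plan.py .59 .0715 .25 -1.8
```

```text
clock: 34.25
tcp_pos: [0.4696, 0.0592, 0.0915]
orientation: [-3.141, 0.048, -0.003]
contact_force: [-0.8, 0.4, 0.8]
grip_width: 0.0498
gripper_force: 0.0
clock: 34.75
tcp_pos: [0.4694, 0.0591, 0.0914]
orientation: [-3.141, 0.048, -0.002]
contact_force: [-0.9, -1.1, 7.4]
grip_width: 0.0164
gripper_force: 49.9
clock: 35.25
tcp_pos: [0.4709, 0.0595, 0.2448]
orientation: [-3.14, 0.048, -0.013]
contact_force: [0.1, -0.1, -1.2]
grip_width: 0.0165
gripper_force: 49.2
clock: 35.55
tcp_pos: [0.468, 0.0589, 0.2391]
orientation: [3.141, -0.048, -0.004]
contact_force: [-0.1, -0.0, -0.8]
grip_width: 0.0165
gripper_force: 49.2
yellow in tool (array([137.3, -70.7]), array([17.7,  8.7]), -86.2) [ 0.1373 -0.0705  0.2152]
yellow in tool (array([ 99.1, -19.2]), array([52.3, 12.7]), -30.4) [ 0.1148 -0.0281  0.1304]
yellow in tool (array([100.8, -11.9]), array([47. ,  9.6]), -17.0) [ 0.1144 -0.0161  0.1305]
yellow in tool (array([101.5,  -3.9]), array([43.6,  5.7]), -1.5) [ 0.1144 -0.0042  0.1305]
yellow in tool (array([53.2,  0.2]), array([53. , 50.3]), 0.9) [ 0.0323 -0.0005  0.0769]
shift [ 0.1214 -0.0163 -0.0111] turn [0.0004 0.0024 0.0011]
```

```bash
python3 drive.py '0.03 -0.004 0 0 0 0;0.06 -0.008 0 0 0 0;0.09 -0.012 0 0 0 0;0.121 -0.0163 0 0 0 0;0.121 -0.0163 0 0 0 0';python3 drive.py '0 0 0 0 0 0;0 0 0 0 0 0;0 0 0 0 0 0'; python3 plan.py .5893 .0713 .21 -1.8
```

```text
clock: 36.1
tcp_pos: [0.5932, 0.072, 0.2392]
orientation: [-3.14, 0.049, -0.001]
contact_force: [-0.8, 0.6, -0.8]
grip_width: 0.0165
gripper_force: 49.2
clock: 36.4
tcp_pos: [0.5892, 0.0715, 0.2401]
orientation: [3.141, -0.048, -0.002]
contact_force: [0.1, -0.2, -0.2]
grip_width: 0.0165
gripper_force: 49.2
shift [0.0002 0.0002 0.0301] turn [0.0004 0.0011 0.0011]
```

```bash
python3 drive.py '0 0 0.015 0 0 0;0 0 0.03 0 0 0;0 0 0.03 0 0 0;0 0 0.03 0 0 0';python3 plan.py .5893 .0713 .1935 -1.8; python3 drive.py '0 0 0.004 0 0 0;0 0 0.008 0 0 0;0 0 0.012 0 0 0;0 0 0.015 0 0 0;0 0 0.0165 0 0 0'; python3 drive.py '0 0 0 0 0 0;0 0 0 0 0 0';python3 plan.py .5893 .0713 .1935 -1.8
```

```text
clock: 36.8
tcp_pos: [0.5897, 0.0715, 0.2094]
orientation: [3.141, -0.048, -0.003]
contact_force: [-0.5, 0.2, -0.3]
grip_width: 0.0165
gripper_force: 49.2
shift [-0.0003  0.0002  0.0159] turn [0.0004 0.0019 0.001 ]
clock: 37.3
tcp_pos: [0.5901, 0.0716, 0.1935]
orientation: [3.141, -0.048, -0.001]
contact_force: [-1.6, -0.3, 5.0]
grip_width: 0.0167
gripper_force: 50.0
clock: 37.5
tcp_pos: [0.5903, 0.0717, 0.194]
orientation: [-3.141, 0.048, -0.0]
contact_force: [-0.6, -0.2, -0.7]
grip_width: 0.0166
gripper_force: 49.2
shift [-0.001   0.0004  0.0005] turn [-0.0001 -0.0003  0.0009]
```

```bash
python3 drive.py '0 0 0 0 0 0;0 0 0 0 0 0;0 0 0 0 0 0' 0.045; python3 drive.py '0 0 -0.03 0 0 0;0 0 -0.06 0 0 0;-0.02 0 -0.09 0 0 0;-0.06 0 -0.11 0 0 0;-0.08 0 -0.13 0 0 0' ;python3 drive.py '0 0 0 0 0 0;0 0 0 0 0 0;0 0 0 0 0 0'; python3 snap.py w13;  python3 - <<'E'
from lib import *
f=np.load("pics/w13.npz");d=f['d'];P=cloud(d,f);Z=P[...,2]
near=(d>.1)&(abs(P[...,0]-.59)<.06)&(abs(P[...,1]-.071)<.045)
for lo,hi in((.112,.120),(.130,.138)):
  for b in blobs(near&(Z>lo)&(Z<hi),200):
    A=np.c_[P[b][:,:2],np.ones(b.sum())];k=np.linalg.lstsq(A,P[b][:,2],rcond=None)[0]
    print(lo,*rect(P[b]),np.median(Z[b]).round(4),"slope",k[:2].round(3))
m=(d>.1)&(Z>.155)&(Z<.178)
for b in blobs(m,200):print("gate/handle",*rect(P[b]),np.median(P[b],0).round(4))
E
```

```text
clock: 37.8
tcp_pos: [0.5903, 0.0717, 0.194]
orientation: [-3.141, 0.048, -0.001]
contact_force: [0.1, 0.1, -0.3]
grip_width: 0.0453
gripper_force: 0.0
clock: 38.3
tcp_pos: [0.508, 0.0743, 0.3248]
orientation: [3.141, -0.047, -0.001]
contact_force: [0.7, 0.8, 0.4]
grip_width: 0.0449
gripper_force: 0.0
clock: 38.6
tcp_pos: [0.5107, 0.0738, 0.3232]
orientation: [3.141, -0.049, -0.001]
contact_force: [0.3, -0.9, -0.5]
grip_width: 0.0448
gripper_force: 0.0
0.112 [590.4  72. ] [83.8 56.3] -1.6 0.1161 slope [ 0.002 -0.   ]
0.13 [590.7  72.1] [51.4 18. ] -1.6 0.1338 slope [-0.004  0.001]
gate/handle [592.1 197.3] [97.9 89.3] -2.1 [0.5951 0.1912 0.1719]
```

View pics/w13.png

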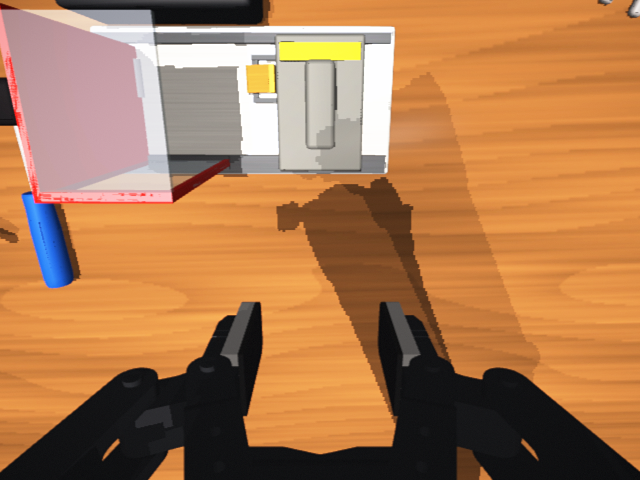

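The cover is seated flat, plate top at 116 mm and ridge at 134 mm. The gate is open at left in the picture (handle at (5,100)). Next I'll find the handle and the spray can from the earlier views.

```bash
python3 - <<'E'
from lib import *
f=np.load("pics/w1.npz");P=cloud(f['d'],f);V=f['im'].max(2)
for b in blobs((f['d']>.1)&(P[...,2]>.135)&(P[...,2]<.178)&(V<80)&(P[...,1]>.22),30):print("handle w1",*rect(P[b]),np.median(P[b],0).round(4),P[b].max(0).round(3),b.sum())
for n in("top","scene"):
  f=np.load(f"pics/{n}0.npz");c=vision.camera_info(n);P=cloud(f['d'],c);V=f['im'].max(2)
  w=(f['d']>0)&(P[...,1]>.15)&(P[...,1]<.5)&(P[...,0]>.45)&(P[...,0]<.85)
  for b in blobs(w&(P[...,2]>.135)&(P[...,2]<.178)&(V<80),8):print("dark",n,*rect(P[b]),np.median(P[b],0).round(4),b.sum())
  for b in blobs(w&(P[...,2]>.14)&(P[...,2]<.156)&(V>80),20):print("bright150",n,*rect(P[b]),np.median(P[b],0).round(4),b.sum())
print(r.get_obs()["joints"])
E
python3 plan.py .6 .315 .3 -1.8
```

```text
handle w1 [640.2 223.9] [2.  1.3] 89.1 [0.6402 0.2238 0.1627] [0.641 0.225 0.17 ] 38
handle w1 [597.7 244.4] [27.2 24.1] 88.1 [0.5988 0.2437 0.1697] [0.61  0.258 0.172] 1526
dark top [725.8 299.3] [47.8 19.6] -60.5 [0.7218 0.2924 0.1384] 50
dark top [736.7 489.1] [13.4  4.9] -44.9 [0.7374 0.4884 0.1378] 10
dark top [597.8 244.1] [28.2 23.7] 86.9 [0.5963 0.2442 0.168 ] 123
dark top [544.8 210.4] [29.6  1.1] 85.7 [0.545  0.2115 0.1523] 13
dark top [543.8 156.3] [6.9 4. ] -49.0 [0.5447 0.155  0.1519] 9
bright150 top [739.7 307.1] [46.9 45.6] 45.3 [0.7396 0.3077 0.1489] 288
dark scene [600.7 246.9] [24.8 24.2] -1.0 [0.6078 0.2468 0.1675] 149
dark scene [745.6 285.9] [17.2  4.1] 15.4 [0.7473 0.2865 0.1397] 16
bright150 scene [740.9 309.3] [47.6 47.2] 13.8 [0.7442 0.3086 0.1489] 426
[ 3.63427359e-04  2.15300493e-01 -3.05373469e-01  1.89186854e+00
  7.39626995e-02  1.04655380e+00 -1.93733359e+00]
shift [ 0.0818 -0.2438  0.0228] turn [0.0002 0.0013 0.0004]
```

```bash
python3 drive.py '0.02 -0.045 0 0 0 0;0.04 -0.09 0 0 0 0;0.06 -0.135 0 0 0 0;0.08 -0.18 0 0 0 0;0.0815 -0.2295 0.02 0 0 0' 0 60; python3 drive.py '0 0 0 0 0 0;0 0 0 0 0 0;0 0 0 0 0 0;0 0 0 0 0 0';python3 plan.py .599 .300 .217 -1.8
```

```text
clock: 39.15
tcp_pos: [0.6024, 0.2991, 0.3055]
orientation: [-3.14, 0.053, -0.006]
contact_force: [0.7, 0.9, 0.3]
grip_width: 0.0002
gripper_force: 0.0
clock: 39.55
tcp_pos: [0.5993, 0.296, 0.3053]
orientation: [3.14, -0.052, 0.001]
contact_force: [0.3, 0.2, 0.3]
grip_width: 0.0002
gripper_force: 0.0
shift [-0.0005 -0.0041  0.0882] turn [ 0.0008 -0.0005 -0.0017]
```

```bash
python3 drive.py '0 -0.004 0.03 0 0 0;0 -0.004 0.06 0 0 0;0 -0.004 0.088 0 0 0;0 -0.004 0.088 0 0 0;0 -0.004 0.088 0 0 0'; python3 drive.py '0 0.006 0 0 0 0;0 0.012 0 0 0 0;0 0.018 0 0 0 0;0 0.024 0 0 0 0;0 0.03 0 0 0 0'; python3 drive.py '0 0.006 0 0 0 0;0 0.012 0 0 0 0'
```

```text
clock: 40.05
tcp_pos: [0.5992, 0.3009, 0.218]
orientation: [3.141, -0.05, 0.001]
contact_force: [-0.3, 0.4, 0.7]
grip_width: -0.0
gripper_force: 0.0
clock: 40.55
tcp_pos: [0.5979, 0.2714, 0.2176]
orientation: [-3.14, 0.049, -0.001]
contact_force: [-0.1, 5.4, 1.2]
grip_width: 0.0003
gripper_force: 2.9
clock: 40.75
tcp_pos: [0.5975, 0.2614, 0.2177]
orientation: [-3.138, 0.046, -0.003]
contact_force: [1.3, 5.4, -0.6]
grip_width: -0.0002
gripper_force: 2.7
```

```bash
python3 drive.py '0 0.012 0 0 0 0;0 0.025 0 0 0 0;0 0.038 0 0 0 0;0 0.051 0 0 0 0;0 0.064 0 0 0 0'; python3 drive.py '0 0.008 0 0 0 0;0 0.016 0 0 0 0;0 0.022 0 0 0 0;0 0.028 0 0 0 0;0 0.034 0 0 0 0'; python3 drive.py '0 0 0 0 0 0'
```

```text
clock: 41.25
tcp_pos: [0.5954, 0.1976, 0.2177]
orientation: [-3.138, 0.045, -0.002]
contact_force: [1.7, 5.4, -0.9]
grip_width: -0.0002
gripper_force: 2.9
clock: 41.75
tcp_pos: [0.5944, 0.1657, 0.2177]
orientation: [-3.136, 0.043, -0.003]
contact_force: [2.0, 11.3, -2.4]
grip_width: -0.0
gripper_force: 6.0
clock: 41.85
tcp_pos: [0.5944, 0.1646, 0.2177]
orientation: [-3.137, 0.045, -0.002]
contact_force: [0.6, 7.5, -0.6]
grip_width: 0.0001
gripper_force: 4.0
```

```bash
python3 drive.py '0 0.003 0 0 0 0;0 0.006 0 0 0 0;0 0.009 0 0 0 0;0 0.011 0 0 0 0;0 0.013 0 0 0 0'; python3 drive.py '0 0.001 0 0 0 0;0 0.002 0 0 0 0;0 0.002 0 0 0 0'
```

```text
clock: 42.35
tcp_pos: [0.594, 0.1509, 0.2177]
orientation: [-3.138, 0.046, -0.001]
contact_force: [0.5, 9.9, -0.5]
grip_width: -0.0001
gripper_force: 5.0
clock: 42.65
tcp_pos: [0.5939, 0.1507, 0.2177]
orientation: [-3.136, 0.043, -0.003]
contact_force: [1.3, 11.8, -1.6]
grip_width: -0.0003
gripper_force: 5.7
```

```bash
python3 drive.py '0 0.001 0 0 0 0;0 0.003 0 0 0 0;0 0.003 0 0 0 0'; python3 drive.py '0 -0.03 0 0 0 0;0 -0.06 0 0 0 0;0 -0.06 -0.04 0 0 0;0 -0.06 -0.08 0 0 0;-0.03 -0.06 -0.11 0 0 0'; python3 drive.py '-0.05 0.02 0 0 0 0;-0.09 0.05 0 0 0 0;-0.1 0.05 0 0 0 0;-0.1 0.05 0 0 0 0;-0.1 0.05 0 0 0 0'; python3 snap.py w14
python3 - <<'E'
from lib import *
f=np.load("pics/w14.npz");d=f['d'];P=cloud(d,f);hsv=cv2.cvtColor(f['im'],cv2.COLOR_BGR2HSV);H,S,V=hsv[...,0],hsv[...,1],hsv[...,2]
o=np.array([.592,.0702]);c,s=np.cos(np.radians(-1.8)),np.sin(np.radians(-1.8))
def dk(p):q=p[...,:2]-o;return np.stack([q@[c,s],q@[-s,c],p[...,2]],-1)*1000
D=dk(P);m=(d>.1)&(V<80)&(D[...,2]>160)&(D[...,2]<176)
for b in blobs(m,100):print("dark170",rect(D[b]/1000),D[b].max(0).round(1))
m=(d>.1)&(H>12)&(H<30)&(S>110)&(V>120)&(abs(D[...,0]-20)<25)&(abs(D[...,1]-45)<40)
for b in blobs(m,20):print("brass",np.median(D[b],0).round(1),D[b].min(0).round(1),D[b].max(0).round(1),b.sum())
E
```

```text
clock: 42.95
tcp_pos: [0.5938, 0.1504, 0.2178]
orientation: [-3.132, 0.04, -0.004]
contact_force: [2.2, 16.9, -3.2]
grip_width: 0.0002
gripper_force: 8.6
clock: 43.45
tcp_pos: [0.5684, 0.2028, 0.3289]
orientation: [3.14, -0.054, 0.004]
contact_force: [0.8, -0.1, 0.7]
grip_width: -0.0002
gripper_force: 0.0
clock: 43.95
tcp_pos: [0.4649, 0.1575, 0.3275]
orientation: [3.141, -0.049, 0.002]
contact_force: [0.6, 0.6, 0.7]
grip_width: 0.0002
gripper_force: 0.0
dark170 (array([-25.9,  52.7]), array([53.7, 30.4]), 0.2) [  0.9  68.  172.5]
brass [19.8 62.  20. ] [-4.4 58.5 17. ] [ 30.6  67.9 151.2] 203
```

View pics/w14.png

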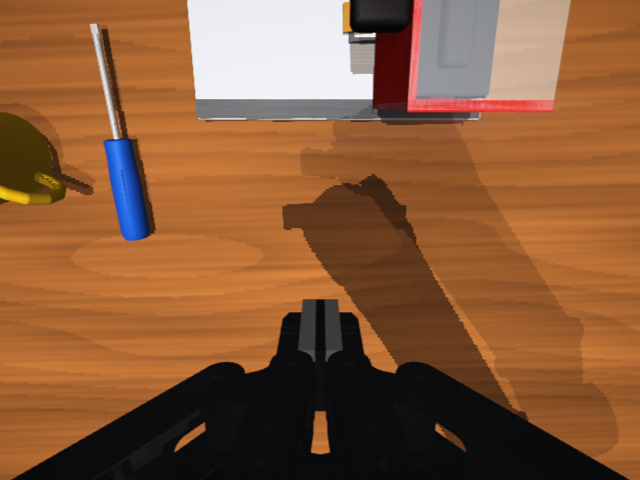

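The gate is fully shut: the handle face is at dock y 68, so travel is 138 mm. The bolt at (347,18) is partly hidden, so I'll check its height from a better angle and compare it with the first view.

```bash
python3 drive.py '0.04 -0.03 0 0 0 0;0.08 -0.06 0 0 0 0;0.11 -0.09 0 0 0 0;0.11 -0.09 0 0 0 0;0.11 -0.09 0 0 0 0'; python3 drive.py '0 0 0 0 0 0;0 0 0 0 0 0;0 0 0 0 0 0'; python3 snap.py w15
python3 - <<'E'
from lib import *
o=np.array([.592,.0702]);c,s=np.cos(np.radians(-1.8)),np.sin(np.radians(-1.8))
for n in("w1","w4","w15"):
  f=np.load(f"pics/{n}.npz");d=f['d'];P=cloud(d,f);hsv=cv2.cvtColor(f['im'],cv2.COLOR_BGR2HSV);H,S,V=hsv[...,0],hsv[...,1],hsv[...,2]
  q=P[...,:2]-o;D=np.stack([q@[c,s],q@[-s,c],P[...,2]],-1)*1000
  m=(d>.1)&(H>12)&(H<30)&(S>110)&(V>100)&(abs(D[...,0]-20)<25)&(abs(D[...,1]-50)<22)&(D[...,2]<45)
  for b in blobs(m,20):
    Q=D[b];print(n,b.sum(),Q.min(0).round(1),Q.max(0).round(1),[(y,np.median(Q[abs(Q[:,1]-y)<1.5,2]).round(1)) for y in(43,47,51,55,59,62) if (abs(Q[:,1]-y)<1.5).any()])
print(r.get_obs()["contact_force"].round(1))
E
python3 -c "
import cv2,numpy as np;a=cv2.imread('pics/w15.png');cv2.imwrite('pics/w15c.png',cv2.resize(a[60:330,200:560],None,fx=2,fy=2))"
```

```text
clock: 44.5
tcp_pos: [0.5778, 0.2454, 0.3256]
orientation: [3.141, -0.047, -0.003]
contact_force: [-1.2, -0.3, 0.4]
grip_width: 0.0001
gripper_force: 0.0
clock: 44.8
tcp_pos: [0.5767, 0.2437, 0.3276]
orientation: [3.141, -0.049, 0.001]
contact_force: [0.3, -0.3, 0.8]
grip_width: 0.0004
gripper_force: 0.0
w1 579 [ 8.  39.7 16.9] [30.8 63.8 31.7] [(43, np.float64(30.0)), (47, np.float64(28.3)), (51, np.float64(26.4)), (55, np.float64(24.0)), (59, np.float64(21.9)), (62, np.float64(20.2))]
w4 820 [ 8.7 39.5 17.6] [30.7 64.2 32. ] [(43, np.float64(29.8)), (47, np.float64(28.3)), (51, np.float64(26.1)), (55, np.float64(23.8)), (59, np.float64(21.6)), (62, np.float64(20.1))]
w15 802 [ 7.9 37.4 17.6] [30.9 64.7 32.1] [(43, np.float64(30.1)), (47, np.float64(28.6)), (51, np.float64(26.5)), (55, np.float64(24.2)), (59, np.float64(21.9)), (62, np.float64(20.3))]
[ 0.8 -0.2  0.7]
```

View pics/w15c.png

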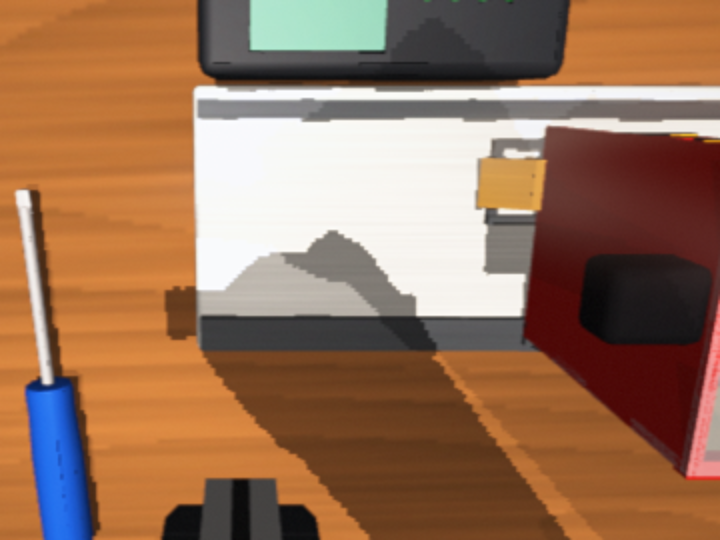

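The bolt, at (512,183) in the crop, stands at its full 30 mm behind the shut gate, with the same profile as at the start. The robot is clear of everything, so I'm handing in.

```bash
python3 -c "
from bench import r, vision, ticket
print(ticket.hand_in())"
```

```text
the job is handed in; nothing more can be done
None
```

The three packs present (two from the bench and the one from the analyser) are stacked on the dock seat with the contact cover on top, the gate is shut with its catch up, and the job is handed in; no verdict came back.

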